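# Hang the wide scraper on the rail by an S-hook

## Robot

A 6-joint arm with a two-finger parallel gripper is mounted at the origin on the work surface. World frame = base frame: x ahead of the robot, y to its left, z up, the work surface at z = 0. Lengths are in m, angles in rad, forces in N, time in s.
With the tool pointing down it reaches from about 0.4 to 0.925 m from the base axis. Payload 12.5 kg.
Tool frame: the origin (TCP) lies at the very end of the fingers, on their centre line; the grasp point (between the pads) lies 19 mm behind it; z points along the fingers, y is the line along which they close (so a half turn about z gives the same grasp; the last joint's range is limited). The gripper opens to 95 mm and grips with 3 to 60 N. Pads are 20 mm wide; open, the fingers measure 119 mm over their backs; the gripper's body (75 mm by 180 mm) begins 59 mm behind the grasp point.
Start: joints at [1.165, 0.491, 1.559, -0, 1.092, -0.106], TCP at [0.185, 0.597, 0.215] pointing down, gripper open.
Joint ranges: [-3.1, 3.1], [-0.84, 2.19], [0.05, 2.79], [-1.13, 4.28], [0.06, 2.93], [-2.69, 2.69]. Speed limits (rad/s): [2.22, 2.22, 2.79, 3.14, 3.14, 3.14].

## Interface

Orientations are given as [roll, pitch, yaw] about the fixed x, y, z axes, in that order (R = Rz(yaw) Ry(pitch) Rx(roll)).
In Python, from cell import sense, snapshot, camera_model, sign_off gives the robot as it stands.
- The arm moves only by the tool servo_tool, never from a script. Its argument "series" is a list of rows, each an object with "delta_pos": the shift along the tool's x, y, z in m, a list of three; "rot": the turn, a rotation vector about the tool's x, y, z in rad, a list of three; "jaw": the closure, from 0 (fully open) to 1 (shut). A call has exactly 8 rows; each row is the pose to reach, as a shift and turn from the pose commanded when the call began, along the tool's axes at that moment; what a row does not reach only later rows make up. A row lasts 1/12 s, in which the tool goes at most 41.7 mm and 7.16 degrees, less where a joint would pass 70% of its speed; a pose out of reach is approached as far as the arm can. A call with a gripper value outside its range is refused whole. The fingers move at their own pace and stop on an object; "squeeze" is the grip in N (left out, the last holds). Time passes only in rows, so rows that repeat a pose let the fingers close, or fill a call up. It gives the time, the measured TCP pose, the force, the opening and the grip force at its end, in the units of the state.
- sense(): the state, without advancing time (a new reading comes with each control period).
- snapshot(name): name is "scene" or "top" or "wrist"; returns the picture (400x640x3 uint8, red, green, blue); there is no depth.
- camera_model(name): a dict with "intrinsics" (3x3 intrinsics, pixels), "dist" ([k1, k2, p1, p2, k3] as OpenCV has them; the pictures are not rectified), "R" (3x3) and "t" (3): a world point X has camera coordinates R X + t. Camera axes: x right, y down, z forward; pixel columns grow to the right and rows downward; lengths in m; the calibration is good to about 2 mm. A picture is of the moment at which its call begins: read the wrist's pose just before it. camera_model takes no time and is no camera call; for the wrist camera it gives the pose at the moment of the call.
- sign_off(): hands the job in; it is judged then, once.
The state is a dict: "time_s": time; "qpos": joint angles; "joint_vel": joint speeds; "tau": joint torques, N m; "tcp_pos": TCP position; "tcp_rot": TCP orientation; "wrist_force": force on the tool from outside, world axes, zero at the start; "wrist_torque": the same for the moment, N m; "finger_gap": opening from 0.0 (shut) to 1.0 (fully open); "grip_force": force on a finger pad.
Only numpy, scipy, OpenCV 4.12 (cv2) and the standard library are available. Lean on these libraries where they do the work, as an engineer would, in place of code of your own. Each camera call takes 0.05 s, during which the arm holds its last target. There are 200 camera calls.

## Task

Hang up the widest of the three scrapers standing in the slotted block: take the large empty S-hook off the rail, pass its lower end through the hole in the hanging tab at the top of that scraper's handle, lift the scraper out of the block on the hook, and hang the hook back on the same rail so that the scraper is left hanging quietly, clear of the one already there. The scraper has just been degreased, so do not touch it with the gripper. Leave everything else where it is.

Things in the scene. Friction and masses are not known exactly. Their poses are not given: they have to be found in the camera images.
- rail: Fixed hanging rail: level bare steel bar, 12 mm thick, 400 mm long, centre line 320 mm above the bench (top 326), on two 16 mm posts (332 mm tall) at its ends. Origin on the bench below the bar's middle; y along the bar, z up, -x towards the robot. Place and yaw (to 0.2 rad) vary.
- rail_mid (a point): Middle of the bar, on its centre line, 320 mm above the bench.
- hook: Large empty S-hook, 6 mm bare steel wire, 134 mm tall, about 60 g, hanging loose on the rail (swings, slides; origin then 265 mm up; must rise 12 mm to come off). Origin: middle of the S. S lies in its x-z plane, z up; its x points towards the robot, within 0.15 rad of the rail's -x. Straight shank from (-19.2,0,25.6) to (19.2,0,-25.6) mm joins two bends, centre-line radius 24 mm, about (0,0,40) and (0,0,-40); see hook_bend, hook_tip.
- hook_bend (a point): Bottom of the wire's centre line in the large empty hook's lower bend, hook frame (0,0,-64) mm. The lower bend runs from the shank round (24,0,-40) and this point to the lower tip. The upper bend is its mirror through the origin: shank, (-24,0,40), top (0,0,64), end at (20.8,0,52). Its mouth, where the bar goes in, faces the hook's +x.
- hook_tip (a point): Centre of the square-cut, 6 mm end face of the large empty hook's lower tip, hook frame (-20.8,0,-52) mm. With the hook upright the wire there points along the hook's -x (away from the robot as it hangs) and 60 degrees upward, too steep to enter an upright plate's hole: it goes in from the robot's side once the hook leans, its top away from the robot, by 25 to 45 degrees.
- scraper_wide: Widest scraper: flat 3 mm steel, blade 80 mm wide, 58 mm long, tapering to a 30 mm tang from z = 76 to 147; black grip scales (14 x 27 mm) z = 77 to 121; a swivelling hanging tab above (see wide_rivet). 140 to 260 g. Stands loose, blade down, in a slot of the block. Origin: middle of the blade's edge; x normal to the plate (as the block's x), y along the edge, z up the handle.
- wide_rivet (a point): Rivet of the widest scraper's hanging tab, scraper frame (-3,0,138) mm, in the tab's mid-plane: 3 mm plate, 26 mm wide, with a 10 mm round hole 24 mm from the rivet, ending 14 mm past the hole. The tab is stiff and may stand up to 0.33 rad to either side of the handle's line; that angle is not measured. Pushed in x the tab gives about 6 mm (loose fit in the slot), then stops firmly.
- block: Fixed slotted block of white plastic, 56 x 292 x 37 mm: three upright slots in a row along its y (y = -94, 0, 94 mm), each 82 mm long, 4 mm wide, 27 mm deep. Origin at the centre of its underside, -x side towards the robot. Place and yaw (to 0.3 rad) vary, and which scraper stands in which slot.
- scraper_mid: Scraper of the same pattern with a 55 mm blade, standing in another slot of the block. Not to be moved. Origin at the middle of its blade's edge.
- scraper_narrow: Scraper of the same pattern with a 35 mm blade, standing in the third slot. Not to be moved. Origin at the middle of its blade's edge.
- hook_small: Small empty S-hook of 4 mm wire, 86 mm tall, hanging on the rail about 90 mm along from the large empty one, on either side of it. Not to be moved. Origin at the middle of the S.
- hook_used: Second large S-hook, same as the empty one, hanging on the rail near its +y end with a scraper already on it. Not to be moved. Origin at the middle of the S.
- scraper_hung: Scraper with a 55 mm blade that already hangs by its tab from the second large hook, in line with the rail. Not to be moved. Origin at the middle of its blade's edge, about 38 mm above the bench.
- beaker: Glass beaker, 60 mm across the rim, 85 mm tall, standing on the bench. Not to be moved. Origin under its centre.
- tape: Roll of paper tape lying flat, 90 mm across, 36 mm tall. Not to be moved. Origin under its centre.
- bottle: White bottle, 52 mm thick, 130 mm tall. Not to be moved. Origin under its centre.
- carton: Small cardboard carton, 60 x 90 x 40 mm. Not to be moved. Origin under its centre.
Things that resemble listed ones, but are neither listed nor needed, are in the scene too. What is shaped like the hook but pink or red is not meant.

How it is judged:
On the way, in this order (a step that is already met when the one before it is completed fails the run):
1. the large empty S-hook is taken off the rail in the gripper (contact force between the fingers and hook above 0.5 N and (z of hook in the frame of rail above 0.276 m or x of hook in the frame of rail below -0.04 m or x of hook in the frame of rail above 0.04 m)), for 0.1 s.
2. the widest scraper hangs by its tab in the held hook's lower bend, lifted clear of the block (contact force between the fingers and hook above 0.5 N and distance between scraper_wide and hook_bend between 0.145 and 0.178 m and height (world z) of scraper_wide above 0.038 m and contact force between scraper_wide and block below 0.05 N), for 0.3 s.
At the end, for the whole second after the job is handed in: The hook hangs upright on the bar (origin 255 to 275 mm up, within 20 mm of the bar's plane, between the posts, tilt under 0.3 rad), the widest scraper by its tab from the lower bend (edge 145 to 178 mm below, tilt under 0.2), clear of the hung one; swinging at most gently (under 0.15 m/s) (z of hook in the frame of rail between 0.255 and 0.275 m and x of hook in the frame of rail between -0.02 and 0.02 m and y of hook in the frame of rail between -0.19 and 0.19 m and angle between hook's own z axis and vertical below 0.3 rad and distance between scraper_wide and hook_bend between 0.145 and 0.178 m and horizontal distance between scraper_wide and hook_bend below 0.035 m and angle between scraper_wide's own z axis and vertical below 0.2 rad and height (world z) of scraper_wide above 0.02 m and contact force between scraper_wide and scraper_hung below 0.05 N and contact force between scraper_wide and hook_used below 0.05 N and linear speed of each of scraper_wide, hook below 0.15 m/s); the robot touches nothing.
It fails at once if the gripper's fingers press on the widest scraper (over 1 N) (contact force between the fingers and scraper_wide above 1 N).
It fails at once if another scraper in the block is moved by more than 30 mm (distance of any of scraper_mid, scraper_narrow from where it was at the start of the episode above 0.03 m).
It fails at once if the small hook, the hook in use or the scraper that hangs on it is moved by more than 40 mm (distance of any of hook_small, hook_used, scraper_hung from where it was at the start of the episode above 0.04 m).
It fails at once if the beaker, tape, bottle or carton is moved by more than 30 mm (distance of any of beaker, tape, bottle, carton from where it was at the start of the episode above 0.03 m).
It also fails if it takes over 72 s, if anything falls off the work surface, if the arm or the gripper's body presses on something with over 40 N, if the wrist force passes 120 N, or if a joint passes its speed limit or range.

## Working session

There is one attempt and no reset: what is moved stays moved. The work goes in short steps, Python scripts to look and compute and a tool call to move; the robot and the scene stay as the last step left them, time stands still between calls to the robot, and variables do not carry over. Pictures are saved under pics/ and viewed, at most 10 in all, crops included, and the job is handed in when it is done.

Besides the shell and the picture viewer there is one more tool, called after "Request:" as name(argument=value, ...) on one line, values as JSON. servo_tool: Moves the arm, as the interface text tells. Its arguments: {"type":"object","properties":{"series":{"type":"array"},"squeeze":{"type":"number"}},"required":["series"]}

```bash
mkdir -p pics
cat > h.py <<'E'
import numpy as np, cv2, json
from cell import sense, snapshot, camera_model, sign_off
from scipy.spatial.transform import Rotation as Ro
def save(n,f): 
    im=snapshot(n); cv2.imwrite('pics/'+f,im[:,:,::-1]); return im
def ray(cm,uv):
    K=np.array(cm['intrinsics']);d=np.array(cm['dist']);R=np.array(cm['R']);t=np.array(cm['t'])
    p=cv2.undistortPoints(np.array([[uv]],float),K,d)[0,0]
    return -R.T@t, R.T@np.array([p[0],p[1],1])
def atz(cm,uv,z):
    c,r=ray(cm,uv); return c+r*(z-c[2])/r[2]
def tri(l):
    A=np.zeros((3,3));b=np.zeros(3)
    for cm,uv in l:
        c,r=ray(cm,uv); r=r/np.linalg.norm(r);P=np.eye(3)-np.outer(r,r);A+=P;b+=P@c
    X=np.linalg.solve(A,b); return X
def proj(cm,X):
    K=np.array(cm['intrinsics']);d=np.array(cm['dist']);R=np.array(cm['R']);t=np.array(cm['t'])
    return cv2.projectPoints(np.atleast_2d(np.array(X,float)),cv2.Rodrigues(R)[0],t,K,d)[0][:,0]
E
python3 - <<'E'
from h import *
a=save('scene','s0.png');b=save('top','t0.png')
np.set_printoptions(precision=3,suppress=True)
for n in('scene','top','wrist'):
    c=camera_model(n);print(n,-np.array(c['R']).T@np.array(c['t']),np.array(c['R'])[2],c['intrinsics'][0][0])
s=sense();print(s['tcp_pos'],s['tcp_rot'],s['time_s'])
cv2.imwrite('pics/s0b.png',cv2.resize(a[:,:,::-1],(800,500),interpolation=cv2.INTER_CUBIC))
cv2.imwrite('pics/t0b.png',cv2.resize(b[:,:,::-1],(800,500),interpolation=cv2.INTER_CUBIC))
E
```

```text
scene [0.913 0.568 0.907] [-0.367 -0.546 -0.753] 388.3676429461924
top [0.38  0.064 1.258] [ 0.178 -0.026 -0.984] 465.27118416061865
wrist [0.116 0.618 0.384] [ 0.247 -0.077 -0.966] 337.07072174894677
[0.184 0.597 0.214] [-3.141 -0.     2.842] 0.1
```

View pics/s0b.png

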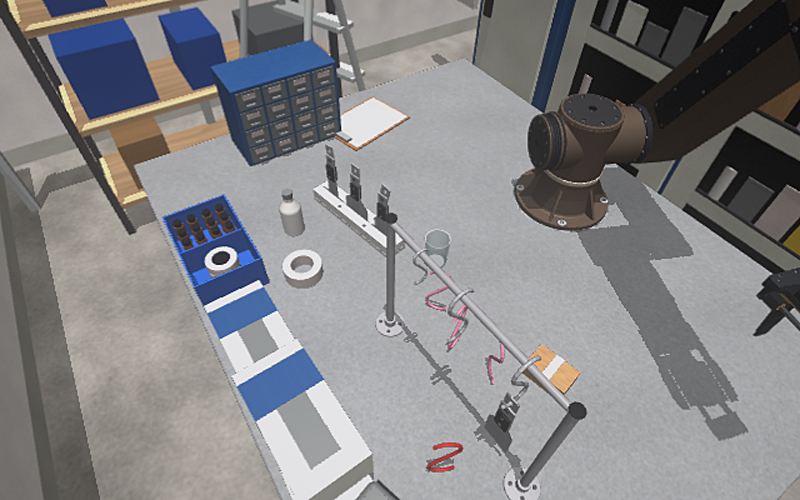

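View pics/t0b.png

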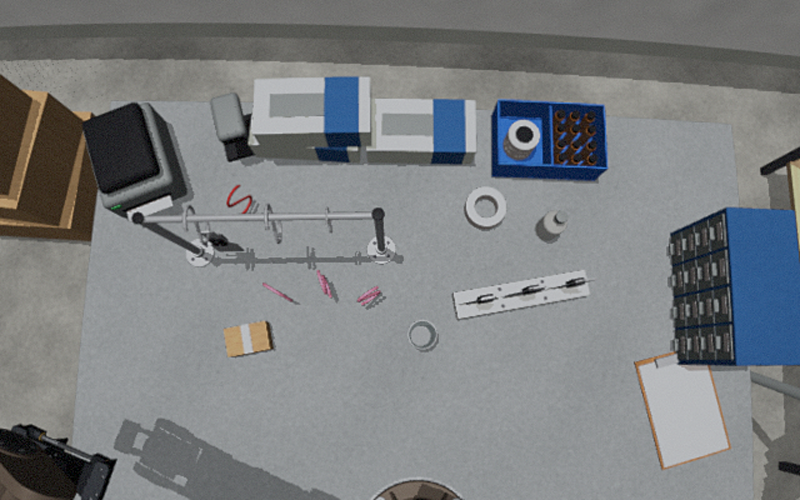

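The scene view shows the rail with three hooks: small at (425,265), large empty at (460,300) and used at (525,370). The block has three scrapers at (332,170), (355,185) and (385,200). The top view shows the block at (522,295) and the bar from (138,217) to (378,213). I'll enlarge these next.

Run:
```python
import cv2,numpy as np
s=cv2.imread('pics/s0.png');t=cv2.imread('pics/t0.png')
def crop(im,x,y,w,h,k): return cv2.resize(im[y:y+h,x:x+w],None,fx=k,fy=k,interpolation=cv2.INTER_CUBIC)
def pad(a,W,H):
    o=np.zeros((H,W,3),np.uint8);o[:a.shape[0],:a.shape[1]]=a;return o
# image A: scene block 245..335,105..205 x6 ; top block 
A=np.hstack([crop(s,245,110,75,100,6)[:600],pad(crop(t,355,210,116,60,3),350,600)])
cv2.imwrite('pics/A.png',A)
B=np.vstack([pad(crop(s,310,170,160,70,5),800,350),pad(crop(t,105,155,200,62,4),800,250)])
cv2.imwrite('pics/B.png',B);print(A.shape,B.shape)
```

```text
(600, 800, 3) (600, 800, 3)
```

View pics/A.png

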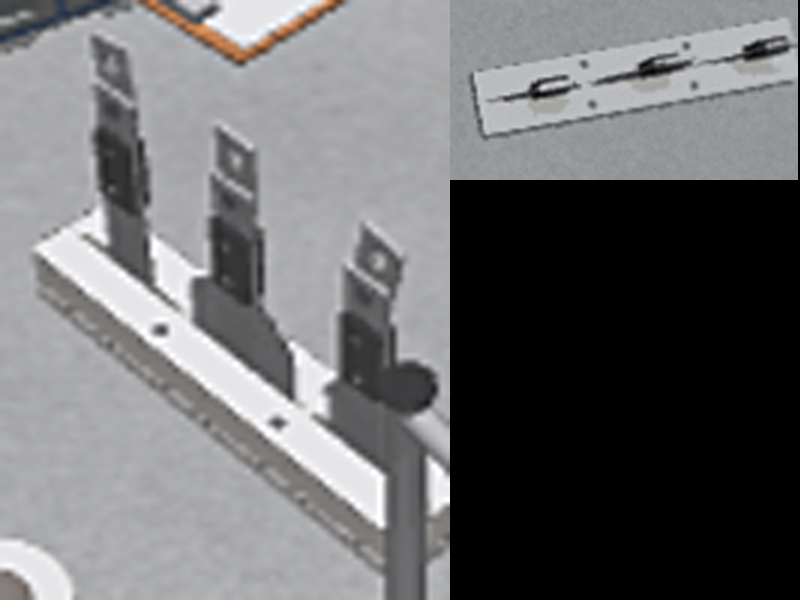

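View pics/B.png

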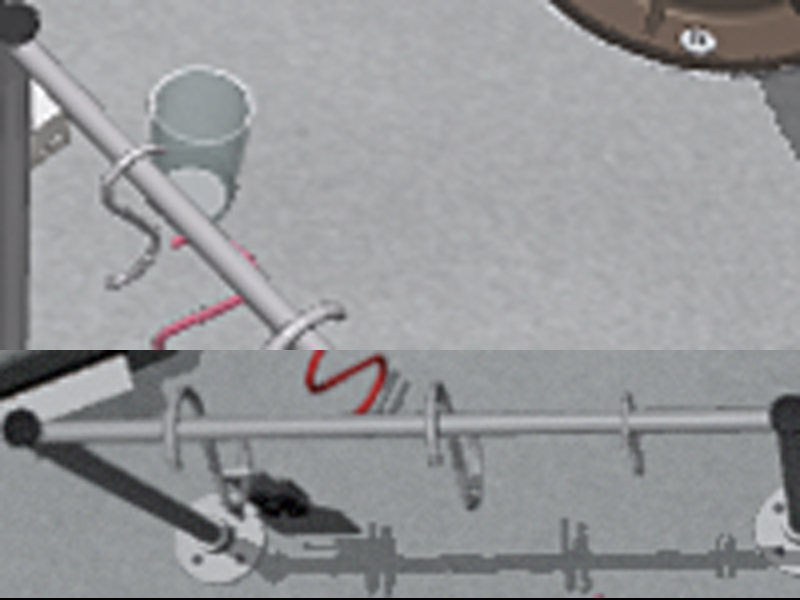

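Block view: the widest blade is in the middle slot. Its tab hole is at crop A (236,160), which is scene pixel (284.3,136.7). The narrow one is far left and the 55 mm one is beside the post. In B, the large empty hook crosses the bar at top crop (434,425), the small one at (628,420) and the used one at (175,428).

```bash
cat > m.py <<'E'
from h import *
np.set_printoptions(precision=4,suppress=True)
S=camera_model('scene');T=camera_model('top')
# block corners top z=.037
cs=[(362.7,235),(366,255.7),(469.3,216),(472,237)]
P=[atz(T,c,.037) for c in cs];print('block',np.array(P)[:,:2]);
c=np.mean(P,0);print('c',c,'len',np.linalg.norm(P[0]-P[2]),np.linalg.norm(P[0]-P[1]))
yb=(P[0]-P[2]+P[1]-P[3])[:2];yb/=np.linalg.norm(yb);xb=np.array([yb[1],-yb[0]]);print('block yaw',np.arctan2(xb[1],xb[0]))
# hole : scene ray with plate plane x_block=-3mm
o,r=ray(S,(284.3,136.7)); n=np.r_[xb,0]; p0=c+n*-.003
k=((p0-o)@n)/(r@n);H=o+k*r;print('hole',H,'block y',(H-c)[:2]@yb, 'proj top',proj(T,H))
# rail
A=tri([(T,(110.5,174.5))]) if 0 else atz(T,(110.5,174.5),.332); B=atz(T,(303,170.75),.332); print('postL',A,'postR',B,np.linalg.norm(A-B))
B2=atz(S,(313.7,174.5),.332);A2=atz(S,(576.5*.8,410*.8),.332);print('scene',A2,B2)
yr=(A-B)[:2];yr/=np.linalg.norm(yr);print('rail yaw',np.arctan2(-yr[0],yr[1]))
for q in [(434,425),(628,420),(175,428)]:
    X=atz(T,(105+q[0]/4,155+(q[1]-350)/4),.328);print('hook at',X)
# hook wire end points seen from top
for nme,q,z in [('upper end near robot',(434,462),.317),('top far',(438,388),.305),('lower bend near',(472,503),.225)]:
    print(nme,atz(T,(105+q[0]/4,155+(q[1]-350)/4),z))
E
python3 m.py
```

```text
block [[ 0.5116 -0.0631]
 [ 0.4573 -0.0725]
 [ 0.5705 -0.3527]
 [ 0.5136 -0.3587]]
c [ 0.5132 -0.2118  0.037 ] len 0.29556706487548484 0.055153044069062074
block yaw 0.19743911830517505
hole [ 0.5112 -0.217   0.1631] block y -0.004706720509176825 proj top [[432.1061 231.3061]]
postL [0.5888 0.4904 0.332 ] postR [0.6082 0.0916 0.332 ] 0.3992366243669541
scene [0.5925 0.4917 0.332 ] [0.6094 0.0969 0.332 ]
rail yaw 0.04854261175065648
hook at [0.5973 0.2753 0.328 ]
hook at [0.6029 0.1757 0.328 ]
hook at [0.5919 0.4104 0.328 ]
upper end near robot [0.5802 0.2764 0.317 ]
top far [0.6227 0.2798 0.305 ]
lower bend near [0.5767 0.2739 0.225 ]
```

```bash
cat > go.py <<'E'
import sys
from h import *
np.set_printoptions(precision=4,suppress=True)
# usage: go.py x y z yaw lean(deg; top away along yaw heading)
def RT(yaw,lean=0):  # tool down with tool x toward robot; heading h=(cos yaw,sin yaw) away
    return Ro.from_euler('y',lean,degrees=True).as_matrix() if 0 else (Ro.from_euler('z',yaw)*Ro.from_euler('y',lean,degrees=True)*Ro.from_euler('z',np.pi)*Ro.from_euler('x',np.pi))
def delta(p,yaw,lean=0,s=None):
    s=s or sense(); R0=Ro.from_euler('xyz',s['tcp_rot'])
    return R0.inv().apply(np.array(p)-s['tcp_pos']), (R0.inv()*RT(yaw,lean)).as_rotvec()
def status():
    s=sense();R=Ro.from_euler('xyz',s['tcp_rot']);
    print('t',s['time_s'],'p',np.array(s['tcp_pos']),'tz',R.as_matrix()[:,2],'tx',R.as_matrix()[:,0],'F',np.array(s['wrist_force']),'gap',s['finger_gap'],'grip',s['grip_force'],'q',np.array(s['qpos']))
if __name__=='__main__':
    a=list(map(float,sys.argv[1:])); status(); d,r=delta(a[:3],a[3],a[4] if len(a)>4 else 0); print('d',d,'r',r)
E
python3 go.py .35 .5 .42 .1; python3 go.py .622 .279 .42 .1
```

```text
t 0.1 p [0.1845 0.5969 0.2141] tz [-0.0003 -0.0009 -1.    ] tx [-0.9554  0.2953  0.0001] F [-1.1694  0.1331 -0.2742] gap 0.9996457554152112 grip 0.0 q [ 1.1654  0.4915  1.5594 -0.      1.0917 -0.1056]
d [-0.1867 -0.0439 -0.2058] r [-0.0009 -0.0002 -0.3997]
t 0.1 p [0.1845 0.5969 0.2141] tz [-0.0003 -0.0009 -1.    ] tx [-0.9554  0.2953  0.0001] F [-1.1694  0.1331 -0.2742] gap 0.9996457554152112 grip 0.0 q [ 1.1654  0.4915  1.5594 -0.      1.0917 -0.1056]
d [-0.5119 -0.1748 -0.2057] r [-0.0009 -0.0002 -0.3997]
```

Request:
servo_tool(series=[{"delta_pos": [-0.02, -0.005, -0.04], "rot": [0, 0, -0.05], "jaw": 0.5}, {"delta_pos": [-0.04, -0.01, -0.08], "rot": [0, 0, -0.1], "jaw": 0.5}, {"delta_pos": [-0.06, -0.015, -0.12], "rot": [0, 0, -0.15], "jaw": 0.5}, {"delta_pos": [-0.09, -0.02, -0.15], "rot": [0, 0, -0.2], "jaw": 0.5}, {"delta_pos": [-0.12, -0.03, -0.18], "rot": [0, 0, -0.25], "jaw": 0.5}, {"delta_pos": [-0.15, -0.035, -0.2], "rot": [0, 0, -0.3], "jaw": 0.5}, {"delta_pos": [-0.185, -0.045, -0.206], "rot": [0, 0, -0.35], "jaw": 0.5}, {"delta_pos": [-0.22, -0.055, -0.206], "rot": [0, 0, -0.4], "jaw": 0.5}])

```text
time_s: 0.77
tcp_pos: [0.38, 0.4788, 0.4234]
tcp_rot: [3.139, 0.003, -3.038]
wrist_force: [1.3, 0.5, 0.3]
finger_gap: 0.523
grip_force: 0.0
```

```bash
python3 go.py .622 .279 .42 .1
```

```text
t 0.7667 p [0.38   0.4788 0.4234] tz [ 0.0029  0.0029 -1.    ] tx [-0.9947 -0.1032 -0.0032] F [1.3324 0.5277 0.2716] gap 0.5226946506077969 grip 0.0 q [ 0.792   0.3422  1.2558 -0.      1.5395 -0.8822]
d [-0.2201 -0.2237  0.0035] r [0.0026 0.0032 0.0034]
```

Request:
servo_tool(series=[{"delta_pos": [-0.027, -0.028, 0], "rot": [0, 0, 0], "jaw": 0.5}, {"delta_pos": [-0.055, -0.056, 0], "rot": [0, 0, 0], "jaw": 0.5}, {"delta_pos": [-0.083, -0.084, 0], "rot": [0, 0, 0], "jaw": 0.5}, {"delta_pos": [-0.11, -0.112, 0], "rot": [0, 0, 0], "jaw": 0.5}, {"delta_pos": [-0.138, -0.14, 0], "rot": [0, 0, 0], "jaw": 0.5}, {"delta_pos": [-0.166, -0.168, 0], "rot": [0, 0, 0], "jaw": 0.5}, {"delta_pos": [-0.194, -0.196, 0], "rot": [0, 0, 0], "jaw": 0.5}, {"delta_pos": [-0.22, -0.224, 0.003], "rot": [0, 0, 0], "jaw": 0.5}])

```text
time_s: 1.43
tcp_pos: [0.6213, 0.2772, 0.4177]
tcp_rot: [3.141, 0.0, -3.042]
wrist_force: [0.2, 0.9, 0.2]
finger_gap: 0.502
grip_force: 0.0
```

```bash
cat > look.py <<'E'
import sys,pickle
from go import *
n=sys.argv[1]; s=sense();cm=camera_model('wrist');im=save('wrist',n+'.png');pickle.dump((s,cm),open('pics/'+n+'.pkl','wb'))
status()
k=[float(v) for v in sys.argv[2:]]
if k:
    x,y,w,h=map(int,k[:4]); f=min(800/w,600/h);c=im[y:y+h,x:x+w,::-1];cv2.imwrite('pics/'+n+'_v.png',cv2.resize(c,None,fx=f,fy=f,interpolation=cv2.INTER_CUBIC))
else: cv2.imwrite('pics/'+n+'_v.png',cv2.resize(im[:,:,::-1],(800,500),interpolation=cv2.INTER_CUBIC))
E
python3 look.py w1
```

```text
t 1.4833 p [0.6254 0.2725 0.4154] tz [-0.0011 -0.0024 -1.    ] tx [-0.9954 -0.0959  0.0013] F [ 1.5565 -3.2571 -0.9018] gap 0.5003975310911406 grip 0.0 q [ 0.315   0.4733  1.07   -0.002   1.6001 -1.3519]
```

View pics/w1_v.png

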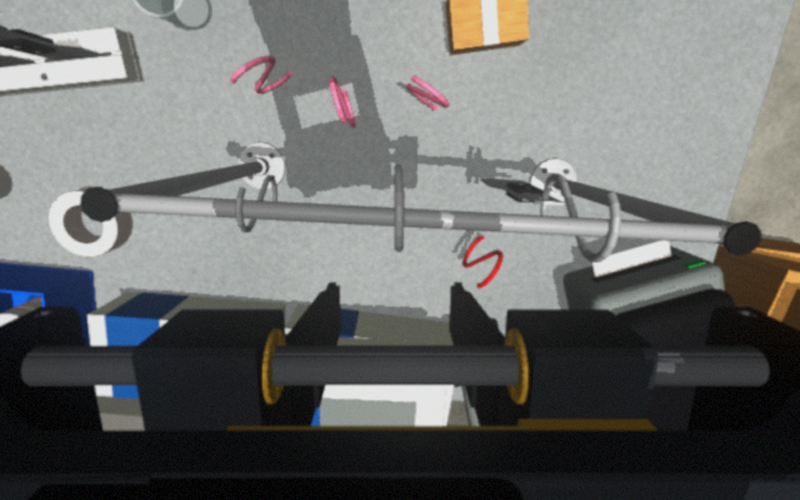

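The wrist view shows the hook edge-on at column 399 (rows 165–250), the bar from (100,203) to (742,237), and the fingertips at columns 333 and 457. So the hook plane is nearly in line with the tool.

Run:
```python
from go import *; import pickle
s,cm=pickle.load(open('pics/w1.pkl','rb'))
f=lambda u,v,z: atz(cm,(u/1.25,v/1.25),z)
print('caps',f(100,203,.332),f(742,237,.332))
a,b=f(399,247,.305),f(399,170,.225)
print('hook far',a,'near low',b,'yaw',np.arctan2(*(a-b)[[1,0]]))
print('bar at hook',f(399,215,.326))
print('small',f(243,208,.326),'used',f(612,228,.326))
status()
```

```text
caps [0.6085 0.0954 0.332 ] [0.5901 0.4905 0.332 ]
hook far [0.625  0.2803 0.305 ] near low [0.5789 0.2763 0.225 ] yaw 0.08574490868475719
bar at hook [0.5987 0.2774 0.326 ]
small [0.604  0.1797 0.326 ] used [0.5935 0.4124 0.326 ]
t 1.4833 p [0.6254 0.2725 0.4154] tz [-0.0011 -0.0024 -1.    ] tx [-0.9954 -0.0959  0.0013] F [ 1.5565 -3.2571 -0.9018] gap 0.5003975310911406 grip 0.0 q [ 0.315   0.4733  1.07   -0.002   1.6001 -1.3519]
```

Request:
servo_tool(series=[{"delta_pos": [0, 0, 0.02], "rot": [0, 0, 0.012], "jaw": 0.5}, {"delta_pos": [-0.001, 0, 0.04], "rot": [0, 0, 0.012], "jaw": 0.5}, {"delta_pos": [-0.002, 0, 0.06], "rot": [0, 0, 0.012], "jaw": 0.5}, {"delta_pos": [-0.002, 0, 0.07], "rot": [0, 0, 0.012], "jaw": 0.5}, {"delta_pos": [-0.002, 0, 0.07], "rot": [0, 0, 0.012], "jaw": 0.5}, {"delta_pos": [-0.002, 0, 0.07], "rot": [0, 0, 0.012], "jaw": 0.5}, {"delta_pos": [-0.002, 0, 0.07], "rot": [0, 0, 0.012], "jaw": 0.5}, {"delta_pos": [-0.002, 0, 0.07], "rot": [0, 0, 0.012], "jaw": 0.5}])

```text
time_s: 2.15
tcp_pos: [0.622, 0.2792, 0.3491]
tcp_rot: [3.141, 0.002, -3.053]
wrist_force: [0.7, -0.3, 0.1]
finger_gap: 0.499
grip_force: 0.0
```

```bash
python3 go.py .625 .2797 .287 .086
```

```text
t 2.15 p [0.622  0.2792 0.3491] tz [ 0.002   0.0008 -1.    ] tx [-0.9961 -0.0882 -0.002 ] F [ 0.6965 -0.3043  0.0741] gap 0.49857646330619504 grip 0.0 q [ 0.325   0.4888  1.2066  0.0001  1.4441 -1.3341]
d [-0.0029  0.0002  0.0621] r [0.0006 0.002  0.0024]
```

Request:
servo_tool(series=[{"delta_pos": [-0.003, 0, 0.015], "rot": [0, 0, 0], "jaw": 0.5}, {"delta_pos": [-0.003, 0, 0.03], "rot": [0, 0, 0], "jaw": 0.5}, {"delta_pos": [-0.003, 0, 0.045], "rot": [0, 0, 0], "jaw": 0.5}, {"delta_pos": [-0.003, 0, 0.055], "rot": [0, 0, 0], "jaw": 0.5}, {"delta_pos": [-0.003, 0, 0.062], "rot": [0, 0, 0], "jaw": 0.5}, {"delta_pos": [-0.003, 0, 0.062], "rot": [0, 0, 0], "jaw": 0.6}, {"delta_pos": [-0.003, 0, 0.062], "rot": [0, 0, 0], "jaw": 0.7}, {"delta_pos": [-0.003, 0, 0.062], "rot": [0, 0, 0], "jaw": 0.8}], squeeze=10)

```text
time_s: 2.82
tcp_pos: [0.6251, 0.2794, 0.2867]
tcp_rot: [3.141, 0.001, -3.053]
wrist_force: [0.5, -0.2, 0.5]
finger_gap: 0.347
grip_force: 0.0
```

```bash
python3 look.py w2 200 80 240 180
```

```text
t 2.8667 p [0.6251 0.2793 0.2867] tz [ 0.0015  0.0005 -1.    ] tx [-0.9961 -0.0881 -0.0015] F [0.503  1.2606 0.3714] gap 0.3027393724881438 grip 0.0 q [ 0.3238  0.5255  1.3014  0.0001  1.3132 -1.3352]
```

View pics/w2_v.png

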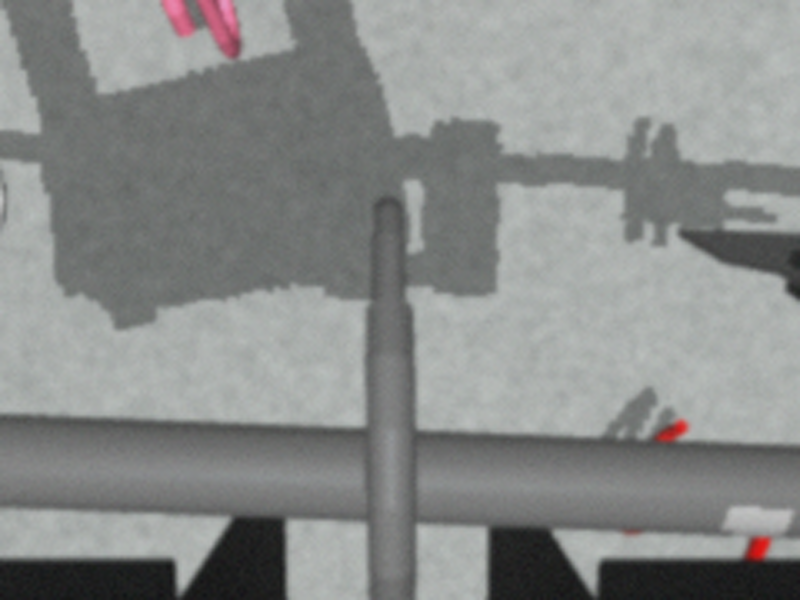

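The hook's wire (column 390) sits midway between the fingertips (285 and 490) on the far side of the bar. Closing now.

Request:
servo_tool(series=[{"delta_pos": [0, 0, 0], "rot": [0, 0, 0], "jaw": 0.9}, {"delta_pos": [0, 0, 0], "rot": [0, 0, 0], "jaw": 1}, {"delta_pos": [0, 0, 0], "rot": [0, 0, 0], "jaw": 1}, {"delta_pos": [0, 0, 0], "rot": [0, 0, 0], "jaw": 1}, {"delta_pos": [0, 0, 0], "rot": [0, 0, 0], "jaw": 1}, {"delta_pos": [0, 0, 0], "rot": [0, 0, 0], "jaw": 1}, {"delta_pos": [0, 0, 0], "rot": [0, 0, 0], "jaw": 1}, {"delta_pos": [0, 0, 0], "rot": [0, 0, 0], "jaw": 1}], squeeze=45)

```text
time_s: 3.53
tcp_pos: [0.6248, 0.2792, 0.2858]
tcp_rot: [3.141, 0.0, -3.053]
wrist_force: [-0.5, -0.1, 1.1]
finger_gap: 0.053
grip_force: 45.0
```

```bash
python3 go.py .625 .2797 .305 .086
```

```text
t 3.5333 p [0.6248 0.2792 0.2858] tz [ 0.0002  0.0001 -1.    ] tx [-0.9961 -0.088  -0.0002] F [-0.4932 -0.1372  1.1231] gap 0.05287774079947584 grip 45.0004468113184 q [ 0.3238  0.5261  1.3025  0.0001  1.3127 -1.3352]
d [-0.0002  0.0005 -0.0192] r [0.0001 0.0002 0.0021]
```

Request:
servo_tool(series=[{"delta_pos": [0, 0, -0.008], "rot": [0, 0, 0], "jaw": 1}, {"delta_pos": [0, 0, -0.016], "rot": [0, 0, 0], "jaw": 1}, {"delta_pos": [0, 0, -0.017], "rot": [0, 0, 0], "jaw": 1}, {"delta_pos": [-0.01, 0, -0.017], "rot": [0, 0, 0], "jaw": 1}, {"delta_pos": [-0.025, 0, -0.017], "rot": [0, 0, 0], "jaw": 1}, {"delta_pos": [-0.04, 0, -0.017], "rot": [0, 0, 0], "jaw": 1}, {"delta_pos": [-0.055, 0, -0.017], "rot": [0, 0, 0], "jaw": 1}, {"delta_pos": [-0.06, 0, -0.017], "rot": [0, 0, 0], "jaw": 1}])

```text
time_s: 4.2
tcp_pos: [0.6859, 0.2844, 0.3023]
tcp_rot: [3.142, 0.0, -3.054]
wrist_force: [-0.1, -1.0, -1.3]
finger_gap: 0.056
grip_force: 45.0
```

```bash
python3 go.py .685 .284 .47 .1
```

```text
t 4.2 p [0.6859 0.2844 0.3023] tz [ 0.0003  0.0001 -1.    ] tx [-0.9961 -0.0877 -0.0003] F [-0.1398 -1.0129 -1.2567] gap 0.05619453457023853 grip 44.998976960778236 q [ 0.3042  0.6158  1.0987 -0.      1.4268 -1.3544]
d [ 0.0009 -0.0003 -0.1677] r [ 0.      0.0003 -0.0122]
```

Request:
servo_tool(series=[{"delta_pos": [0, 0, -0.03], "rot": [0, 0, 0], "jaw": 1}, {"delta_pos": [0, 0, -0.06], "rot": [0, 0, 0], "jaw": 1}, {"delta_pos": [0, 0, -0.09], "rot": [0, 0, 0], "jaw": 1}, {"delta_pos": [0, 0, -0.12], "rot": [0, 0, 0], "jaw": 1}, {"delta_pos": [0, -0.02, -0.15], "rot": [0, 0, 0], "jaw": 1}, {"delta_pos": [0.02, -0.05, -0.168], "rot": [0, 0, 0], "jaw": 1}, {"delta_pos": [0.05, -0.08, -0.168], "rot": [0, 0, 0], "jaw": 1}, {"delta_pos": [0.08, -0.11, -0.168], "rot": [0, 0, 0], "jaw": 1}])

```text
time_s: 4.87
tcp_pos: [0.6144, 0.168, 0.471]
tcp_rot: [3.141, 0.001, -3.053]
wrist_force: [1.5, 0.0, -1.3]
finger_gap: 0.056
grip_force: 45.0
```

Run:
```python
from go import *
status()
s=sense();cm=camera_model('wrist');R0=Ro.from_euler('xyz',s['tcp_rot'])
Rc=np.array(cm['R']);tc=np.array(cm['t'])
# cam in tool: Xc=Rc(R0 Xt+p)+tc
Rct=Rc@R0.as_matrix();tct=Rc@s['tcp_pos']+tc
np.savez('camtool.npz',R=Rct,t=tct);print('cam in tool',-Rct.T@tct,'fwd',Rct[2])
def cam(p,R): 
    Rw=Rct@R.as_matrix().T; return dict(intrinsics=cm['intrinsics'],dist=cm['dist'],R=Rw,t=tct-Rw@np.array(p))
H=np.array([.511,-.217,.17]);h=np.array([np.cos(.197),np.sin(.197),0])
for lean in(-35,-25,0):
  for back in(.05,.09,.13):
    for up in (.1,.16):
      p=H-h*back+np.array([0,0,up]);R=RT(.197,lean);c=cam(p,R)
      tip=p+R.apply([.0046,0,.0728])
      print(lean,back,up,proj(c,[H,tip,p]).round(0).tolist(),tip)
print(delta([.42,-.235,.33],.197,-30))
```

```text
t 4.8667 p [0.6144 0.168  0.471 ] tz [ 0.0014  0.0003 -1.    ] tx [-0.9961 -0.0885 -0.0014] F [ 1.4771  0.0205 -1.2735] gap 0.05624298968175935 grip 44.99955888837576 q [ 0.1633  0.3842  1.077   0.      1.679  -1.4961]
cam in tool [ 0.0716 -0.0003 -0.1696] fwd [-0.2585 -0.0002  0.966 ]
-35 0.05 0.1 [[316.0, 175.0], [316.0, 200.0], [316.0, 244.0]] [ 0.4992 -0.2194  0.2077]
-35 0.05 0.16 [[316.0, 130.0], [316.0, 200.0], [316.0, 244.0]] [ 0.4992 -0.2194  0.2677]
-35 0.09 0.1 [[316.0, 205.0], [316.0, 200.0], [316.0, 244.0]] [ 0.46   -0.2272  0.2077]
-35 0.09 0.16 [[316.0, 160.0], [316.0, 200.0], [316.0, 244.0]] [ 0.46   -0.2272  0.2677]
-35 0.13 0.1 [[316.0, 229.0], [316.0, 200.0], [316.0, 244.0]] [ 0.4208 -0.235   0.2077]
-35 0.13 0.16 [[316.0, 186.0], [316.0, 200.0], [316.0, 244.0]] [ 0.4208 -0.235   0.2677]
-25 0.05 0.1 [[316.0, 197.0], [316.0, 200.0], [316.0, 244.0]] [ 0.4881 -0.2216  0.2021]
-25 0.05 0.16 [[316.0, 158.0], [316.0, 200.0], [316.0, 244.0]] [ 0.4881 -0.2216  0.2621]
-25 0.09 0.1 [[316.0, 230.0], [316.0, 200.0], [316.0, 244.0]] [ 0.4488 -0.2294  0.2021]
-25 0.09 0.16 [[316.0, 190.0], [316.0, 200.0], [316.0, 244.0]] [ 0.4488 -0.2294  0.2621]
-25 0.13 0.1 [[316.0, 257.0], [316.0, 200.0], [316.0, 244.0]] [ 0.4096 -0.2372  0.2021]
-25 0.13 0.16 [[316.0, 217.0], [316.0, 200.0], [316.0, 244.0]] [ 0.4096 -0.2372  0.2621]
0 0.05 0.1 [[316.0, 253.0], [316.0, 200.0], [316.0, 244.0]] [ 0.4575 -0.2277  0.1972]
0 0.05 0.16 [[316.0, 229.0], [316.0, 200.0], [316.0, 244.0]] [ 0.4575 -0.2277  0.2572]
0 0.09 0.1 [[316.0, 294.0], [316.0, 200.0], [316.0, 244.0]] [ 0.4182 -0.2355  0.1972]
0 0.09 0.16 [[316.0, 264.0], [316.0, 200.0], [316.0, 244.0]] [ 0.4182 -0.2355  0.2572]
0 0.13 0.1 [[316.0, 333.0], [316.0, 200.0], [316.0, 244.0]] [ 0.379  -0.2433  0.1972]
0 0.13 0.16 [[316.0, 297.0], [316.0, 200.0], [316.0, 244.0]] [ 0.379  -0.2433  0.2572]
(array([ 0.2295, -0.3842,  0.1406]), array([-0.0283, -0.5216, -0.1059]))
```

```bash
python3 go.py .53 -.02 .43 .15 -12;python3 go.py .436 -.201 .32 .197 -25
```

```text
t 4.8667 p [0.6144 0.168  0.471 ] tz [ 0.0014  0.0003 -1.    ] tx [-0.9961 -0.0885 -0.0014] F [ 1.4771  0.0205 -1.2735] gap 0.05624298968175935 grip 44.99955888837576 q [ 0.1633  0.3842  1.077   0.      1.679  -1.4961]
d [ 0.1008 -0.1798  0.0408] r [-0.0063 -0.2079 -0.0612]
t 4.8667 p [0.6144 0.168  0.471 ] tz [ 0.0014  0.0003 -1.    ] tx [-0.9961 -0.0885 -0.0014] F [ 1.4771  0.0205 -1.2735] gap 0.05624298968175935 grip 44.99955888837576 q [ 0.1633  0.3842  1.077   0.      1.679  -1.4961]
d [ 0.2106 -0.3518  0.1507] r [-0.0236 -0.4345 -0.1067]
```

Request:
servo_tool(series=[{"delta_pos": [0.015, -0.03, 0], "rot": [0, -0.03, -0.01], "jaw": 1}, {"delta_pos": [0.03, -0.06, 0.01], "rot": [0, -0.06, -0.02], "jaw": 1}, {"delta_pos": [0.05, -0.09, 0.015], "rot": [0, -0.1, -0.03], "jaw": 1}, {"delta_pos": [0.07, -0.12, 0.025], "rot": [-0.005, -0.14, -0.04], "jaw": 1}, {"delta_pos": [0.09, -0.15, 0.035], "rot": [-0.005, -0.18, -0.05], "jaw": 1}, {"delta_pos": [0.11, -0.185, 0.045], "rot": [-0.007, -0.22, -0.06], "jaw": 1}, {"delta_pos": [0.13, -0.22, 0.06], "rot": [-0.01, -0.26, -0.07], "jaw": 1}, {"delta_pos": [0.15, -0.25, 0.075], "rot": [-0.013, -0.3, -0.08], "jaw": 1}])

```text
time_s: 5.53
tcp_pos: [0.4867, -0.0943, 0.3958]
tcp_rot: [-3.14, 0.304, -2.972]
wrist_force: [0.4, -0.8, -0.4]
finger_gap: 0.054
grip_force: 45.0
```

```bash
python3 go.py .436 -.201 .32 .197 -25
```

```text
t 5.5333 p [ 0.4867 -0.0943  0.3958] tz [ 0.2952  0.0494 -0.9542] tx [-0.9404 -0.1612 -0.2993] F [ 0.3966 -0.775  -0.3525] gap 0.05402147612680568 grip 45.00058572739363 q [-0.4164  0.038   1.7428  0.1846  1.1114 -2.2181]
d [ 0.0876 -0.0966  0.0521] r [-0.011  -0.1324 -0.0253]
```

Request:
servo_tool(series=[{"delta_pos": [0.017, -0.02, 0.01], "rot": [0, -0.03, -0.005], "jaw": 1}, {"delta_pos": [0.034, -0.04, 0.02], "rot": [-0.005, -0.06, -0.01], "jaw": 1}, {"delta_pos": [0.051, -0.06, 0.03], "rot": [-0.008, -0.09, -0.015], "jaw": 1}, {"delta_pos": [0.068, -0.08, 0.04], "rot": [-0.01, -0.11, -0.02], "jaw": 1}, {"delta_pos": [0.088, -0.097, 0.052], "rot": [-0.011, -0.132, -0.025], "jaw": 1}, {"delta_pos": [0.088, -0.097, 0.052], "rot": [-0.011, -0.132, -0.025], "jaw": 1}, {"delta_pos": [0.088, -0.097, 0.052], "rot": [-0.011, -0.132, -0.025], "jaw": 1}, {"delta_pos": [0.088, -0.097, 0.052], "rot": [-0.011, -0.132, -0.025], "jaw": 1}])

```text
time_s: 6.2
tcp_pos: [0.4457, -0.1905, 0.3271]
tcp_rot: [-3.139, 0.415, -2.959]
wrist_force: [0.7, 0.3, -0.9]
finger_gap: 0.055
grip_force: 45.0
```

```bash
python3 look.py w3 200 60 200 150
```

```text
t 6.25 p [ 0.4459 -0.1903  0.3271] tz [ 0.3972  0.0706 -0.915 ] tx [-0.8997 -0.1667 -0.4034] F [-0.4674  0.2844 -0.168 ] gap 0.05265709350294162 grip 44.99932464212179 q [-0.7216  0.0582  1.9316  0.4061  0.9247 -2.6846]
```

View pics/w3_v.png

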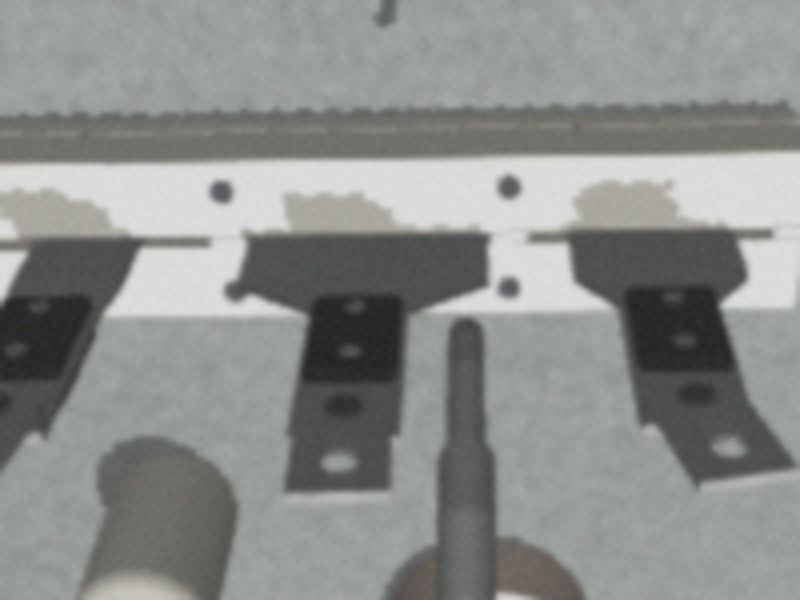

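The view shows the widest blade in the middle slot, columns 245–488. Its tab hole is at (339,462), the rivet at (342,405), the tab end at (337,492), and the blade meets the block at row ~234. The tab is nearly straight. The shaded bar at (465,320–600) is the hook.

```bash
cat > m3.py <<'E'
from go import *; import pickle
s,cm=pickle.load(open('pics/w3.pkl','rb'));S=camera_model('scene');T=camera_model('top')
px=lambda u,v:(200+u/4,60+v/4)
a=atz(cm,px(247,235),.037);b=atz(cm,px(488,232),.037);print('blade ends',a,b,np.linalg.norm(a-b),'yaw',np.arctan2(*( (a-b)[[0,1]]*[1,-1])))
d1=atz(cm,px(222,191),.037);d2=atz(cm,px(509,187),.037);d3=atz(cm,px(509,288),.037);print('dots',d1,d2,d3,np.arctan2((d1-d2)[0],-(d1-d2)[1]))
X=tri([(cm,px(339,462)),(S,(284.3,136.7))]);print('tri hole',X,'reproj',proj(cm,X),proj(S,X))
for z in(.170,.172):print('wrist@z',atz(cm,px(339,462),z),'scene@z',atz(S,(284.3,136.7),z))
for z in(.146,.148):print('rivet@z',atz(cm,px(342,405),z))
e1=atz(cm,px(286,492),.187);e2=atz(cm,px(389,490),.187);print('tab end',e1,e2,np.linalg.norm(e1-e2))
# hook lower bend front
print('predicted hook near bend px',proj(cm,np.array(s['tcp_pos'])+Ro.from_euler('xyz',s['tcp_rot']).apply([[.0494,0,.0608],[.0254,0,.0848],[.0046,0,.0728]])))
E
python3 m3.py
```

```text
blade ends [ 0.5233 -0.2504  0.037 ] [ 0.5076 -0.1717  0.037 ] 0.08028060378395645 yaw 0.19682861192146775
dots [ 0.5092 -0.2597  0.037 ] [ 0.4909 -0.168   0.037 ] [ 0.5265 -0.1607  0.037 ] 0.19802985170916282
tri hole [ 0.5148 -0.2105  0.1696] reproj [[285.0002 175.3072]] [[284.202  136.6443]]
wrist@z [ 0.5148 -0.2107  0.17  ] scene@z [ 0.5149 -0.2097  0.17  ]
wrist@z [ 0.5134 -0.2108  0.172 ] scene@z [ 0.516  -0.2076  0.172 ]
rivet@z [ 0.5131 -0.2119  0.146 ]
rivet@z [ 0.5118 -0.212   0.148 ]
tab end [ 0.514  -0.2226  0.187 ] [ 0.5088 -0.1979  0.187 ] 0.025225804935324118
predicted hook near bend px [[316.2516 141.7661]
 [316.175  170.3803]
 [316.1764 200.8295]]
```

```bash
cat > ins.py <<'E'
from go import *
HO=np.array([.514,-.2107,.1705]);YAW=.197;h=np.array([np.cos(YAW),np.sin(YAW),0]);u=np.array([0,0,1.]);l=np.array([-np.sin(YAW),np.cos(YAW),0])
TIP=np.array([.0046,0,.0728]);CEN=np.array([.0254,0,.0608])
def by_tip(lean,adv,lift=0,lat=0,ho=HO):
    g=np.radians(60-lean); tip=ho+adv*(np.cos(g)*h+np.sin(g)*u)+lift*u+lat*l
    R=RT(YAW,lean); return tip-R.apply(TIP)
def by_phi(lean,phi,dh=0,du=0,ho=HO):
    p=np.radians(phi);C=ho-.024*(np.cos(p)*h+np.sin(p)*u)+dh*h+du*u
    return C-RT(YAW,lean).apply(CEN)
def show(p,lean):
    d,r=delta(p,YAW,lean);print('goal',p,'lean',lean,'d',d,'r',r)
def est():
    s=sense();R=Ro.from_euler('xyz',s['tcp_rot']);e=R.apply(TIP)+s['tcp_pos']-HO
    tx=R.as_matrix()[:,0];print('tip-hole h,lat,up',np.array([e@h,e@l,e@u]),'lean',np.degrees(np.arctan2(tx[2],-tx@h)),'latcomp',tx@l)
E
python3 - <<'E'
from ins import *
status();est();show(by_tip(45,-.025,.1),45);show(by_tip(45,-.025,.12),10)
E
```

```text
t 6.25 p [ 0.4459 -0.1903  0.3271] tz [ 0.3972  0.0706 -0.915 ] tx [-0.8997 -0.1667 -0.4034] F [-0.4674  0.2844 -0.168 ] gap 0.05265709350294162 grip 44.99932464212179 q [-0.7216  0.0582  1.9316  0.4061  0.9247 -2.6846]
tip-hole h,lat,up [-0.0377  0.0328  0.0882] lean -23.79312123628245 latcomp 0.012635333367919818
goal [ 0.544  -0.2047  0.3123] lean 45 d [-0.0799 -0.0319  0.0516] r [ 0.0001  1.2006 -0.0162]
goal [ 0.544  -0.2047  0.3323] lean 10 d [-0.088  -0.0319  0.0333] r [-0.0045  0.5897 -0.0148]
```

Request:
servo_tool(series=[{"delta_pos": [-0.01, -0.005, -0.005], "rot": [0, 0.12, 0], "jaw": 1}, {"delta_pos": [-0.02, -0.01, -0.005], "rot": [0, 0.24, -0.004], "jaw": 1}, {"delta_pos": [-0.03, -0.015, 0], "rot": [0, 0.36, -0.006], "jaw": 1}, {"delta_pos": [-0.04, -0.02, 0.005], "rot": [0, 0.48, -0.008], "jaw": 1}, {"delta_pos": [-0.05, -0.025, 0.01], "rot": [0, 0.6, -0.01], "jaw": 1}, {"delta_pos": [-0.06, -0.028, 0.015], "rot": [0, 0.72, -0.012], "jaw": 1}, {"delta_pos": [-0.07, -0.03, 0.025], "rot": [0, 0.84, -0.014], "jaw": 1}, {"delta_pos": [-0.075, -0.032, 0.035], "rot": [0, 0.96, -0.016], "jaw": 1}])

```text
time_s: 6.92
tcp_pos: [0.5346, -0.2063, 0.3259]
tcp_rot: [-3.138, -0.548, -2.946]
wrist_force: [0.4, -0.8, 0.7]
finger_gap: 0.056
grip_force: 45.0
```

Run:
```python
from ins import *
status();est();show(by_tip(45,-.025,.05),45)
```

```text
t 6.9167 p [ 0.5346 -0.2063  0.3259] tz [-0.5105 -0.105  -0.8534] tx [-0.8372 -0.1659  0.5212] F [ 0.4031 -0.7506  0.7007] gap 0.055628970697624146 grip 44.99925434589386 q [-0.3528  0.5459  1.2669 -0.2861  1.7982 -2.1181]
tip-hole h,lat,up [-0.0208  0.0001  0.0956] lean 31.413391043390263 latcomp 0.001179675209264883
goal [ 0.544  -0.2047  0.2623] lean 45 d [-0.0413 -0.0001  0.0493] r [-0.0028  0.2371 -0.0015]
```

Request:
servo_tool(series=[{"delta_pos": [-0.007, 0, 0.004], "rot": [0, 0.06, 0], "jaw": 1}, {"delta_pos": [-0.014, 0, 0.01], "rot": [0, 0.12, 0], "jaw": 1}, {"delta_pos": [-0.021, 0, 0.02], "rot": [0, 0.18, 0], "jaw": 1}, {"delta_pos": [-0.028, 0, 0.03], "rot": [-0.002, 0.237, 0], "jaw": 1}, {"delta_pos": [-0.035, 0, 0.04], "rot": [-0.003, 0.237, -0.001], "jaw": 1}, {"delta_pos": [-0.041, 0, 0.049], "rot": [-0.003, 0.237, -0.001], "jaw": 1}, {"delta_pos": [-0.041, 0, 0.049], "rot": [-0.003, 0.237, -0.001], "jaw": 1}, {"delta_pos": [-0.041, 0, 0.049], "rot": [-0.003, 0.237, -0.001], "jaw": 1}])

```text
time_s: 7.58
tcp_pos: [0.542, -0.2056, 0.2618]
tcp_rot: [3.138, -0.781, -2.945]
wrist_force: [-0.4, -0.1, 0.1]
finger_gap: 0.054
grip_force: 45.0
```

Run:
```python
from ins import *
status();est();show(by_tip(45,-.014,.0),45)
```

```text
t 7.5833 p [ 0.542  -0.2056  0.2618] tz [-0.691  -0.1343 -0.7103] tx [-0.6966 -0.1389  0.7039] F [-0.4377 -0.0623  0.1458] gap 0.05351440282151661 grip 44.998740926384926 q [-0.3157  0.7025  1.2406 -0.3689  1.8909 -2.0716]
tip-hole h,lat,up [-0.026  -0.0003  0.0429] lean 44.74277627440569 latcomp 0.0001718023107659427
goal [ 0.5544 -0.2026  0.2151] lean 45 d [-0.0419  0.0004  0.0242] r [ 0.0035  0.0045 -0.0002]
```

Request:
servo_tool(series=[{"delta_pos": [-0.008, 0, 0.006], "rot": [0.003, 0.004, 0], "jaw": 1}, {"delta_pos": [-0.016, 0, 0.013], "rot": [0.003, 0.004, 0], "jaw": 1}, {"delta_pos": [-0.025, 0, 0.02], "rot": [0.003, 0.004, 0], "jaw": 1}, {"delta_pos": [-0.034, 0, 0.024], "rot": [0.003, 0.004, 0], "jaw": 1}, {"delta_pos": [-0.042, 0, 0.024], "rot": [0.003, 0.004, 0], "jaw": 1}, {"delta_pos": [-0.042, 0, 0.024], "rot": [0.003, 0.004, 0], "jaw": 1}, {"delta_pos": [-0.042, 0, 0.024], "rot": [0.003, 0.004, 0], "jaw": 1}, {"delta_pos": [-0.042, 0, 0.024], "rot": [0.003, 0.004, 0], "jaw": 1}])

```text
time_s: 8.25
tcp_pos: [0.5548, -0.2032, 0.2148]
tcp_rot: [3.141, -0.786, -2.945]
wrist_force: [0.5, -0.3, -0.8]
finger_gap: 0.056
grip_force: 45.0
```

Run:
```python
from ins import *
status();est();show(by_tip(45,-.003,.0),45);show(by_tip(45,.006,.0),45)
S=save('scene','s1.png');s=sense();R=Ro.from_euler('xyz',s['tcp_rot'])
cm=camera_model('scene');print(proj(cm,[HO,np.array(s['tcp_pos'])+R.apply(TIP)]))
cv2.imwrite('pics/s1_v.png',cv2.resize(S[105:165,244:324,::-1],None,fx=10,fy=10,interpolation=cv2.INTER_CUBIC))
```

```text
t 8.25 p [ 0.5548 -0.2032  0.2148] tz [-0.6942 -0.1377 -0.7065] tx [-0.6928 -0.1381  0.7077] F [ 0.5299 -0.3078 -0.8163] gap 0.05559472743230161 grip 44.99882709234953 q [-0.306   0.7627  1.2481 -0.3604  1.8343 -2.039 ]
tip-hole h,lat,up [-0.0133 -0.0006 -0.0039] lean 45.05203893937357 latcomp 0.00022146901917099982
goal [ 0.5648 -0.2006  0.2179] lean 45 d [-0.0051  0.0006 -0.0096] r [ 0.0008 -0.0009 -0.0002]
goal [ 0.5734 -0.1989  0.2203] lean 45 d [-0.0096  0.0007 -0.0174] r [ 0.0008 -0.0009 -0.0002]
[[284.4004 136.2725]
 [287.7962 135.1218]]
```

View pics/s1_v.png

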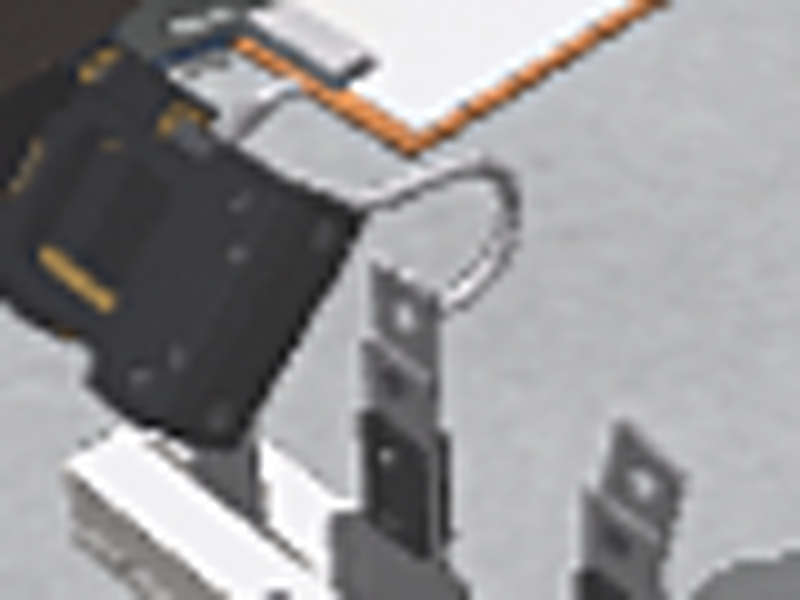

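The scene crop shows the tip disappearing behind the tab at (445,300) and the hole at (404,317). Both agree with the prediction, so I'll advance slowly along the tip direction.

Request:
servo_tool(series=[{"delta_pos": [-0.001, 0.0005, -0.002], "rot": [0, 0, 0], "jaw": 1}, {"delta_pos": [-0.0025, 0.0007, -0.0045], "rot": [0, 0, 0], "jaw": 1}, {"delta_pos": [-0.004, 0.0007, -0.007], "rot": [0, 0, 0], "jaw": 1}, {"delta_pos": [-0.005, 0.0007, -0.0095], "rot": [0, 0, 0], "jaw": 1}, {"delta_pos": [-0.0065, 0.0007, -0.012], "rot": [0, 0, 0], "jaw": 1}, {"delta_pos": [-0.008, 0.0007, -0.0145], "rot": [0, 0, 0], "jaw": 1}, {"delta_pos": [-0.0096, 0.0007, -0.0174], "rot": [0, 0, 0], "jaw": 1}, {"delta_pos": [-0.0096, 0.0007, -0.0174], "rot": [0, 0, 0], "jaw": 1}])

```text
time_s: 8.97
tcp_pos: [0.5737, -0.1987, 0.2201]
tcp_rot: [3.141, -0.786, -2.945]
wrist_force: [0.4, 0.3, -0.1]
finger_gap: 0.058
grip_force: 45.0
```

Run:
```python
from ins import *
status();est()
S=save('scene','s2.png')
cv2.imwrite('pics/s2_v.png',cv2.resize(S[105:165,244:324,::-1],None,fx=10,fy=10,interpolation=cv2.INTER_CUBIC))
for l_,ph in((30,-75),(20,-75),(10,-78)): show(by_phi(l_,ph),l_)
```

```text
t 8.9667 p [ 0.5737 -0.1987  0.2201] tz [-0.6941 -0.1378 -0.7065] tx [-0.6929 -0.1382  0.7077] F [ 0.4081  0.2646 -0.0688] gap 0.058467377948978584 grip 44.99889716506004 q [-0.293   0.7848  1.1857 -0.356   1.876  -2.0423]
tip-hole h,lat,up [0.0062 0.0001 0.0015] lean 45.04748656714389 latcomp 8.355083693244464e-05
goal [ 0.5593 -0.2017  0.2336] lean 30 d [ 0.0198 -0.0001  0.0007] r [ 0.0008 -0.2628 -0.0002]
goal [ 0.5517 -0.2032  0.2421] lean 20 d [ 0.0313 -0.0001  0.0001] r [ 0.0008 -0.4373 -0.0003]
goal [ 0.544  -0.2047  0.2494] lean 10 d [ 0.042  -0.0001  0.0005] r [ 0.0008 -0.6119 -0.0003]
```

View pics/s2_v.png

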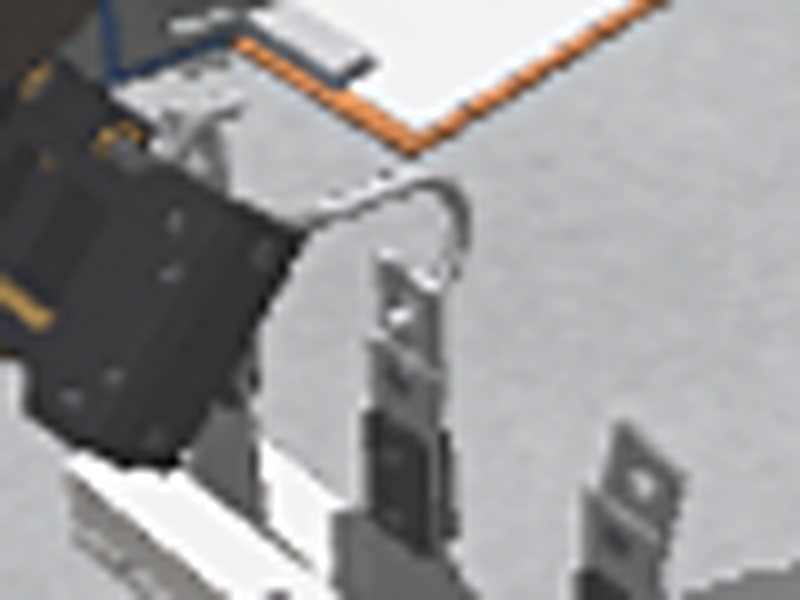

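The tab top is now at (382,253) and a bright spot sits in the hole at (400,313). I'll check numerically whether the tip is through or pushing the tab.

Run:
```python
from ins import *
cm=camera_model('scene');top=HO+.019*u
s=sense();R=Ro.from_euler('xyz',s['tcp_rot'])
f=lambda X:((proj(cm,X)-[244,105])*10).round(0).tolist()
print('top base,+6h,-6h,+3up,+4lat',f([top,top+.006*h,top-.006*h,top+.003*u,top+.004*l]))
print('hole',f([HO,HO+.006*h,HO-.004*h]),'tip now',f([np.array(s['tcp_pos'])+R.apply(TIP)]))
```

```text
top base,+6h,-6h,+3up,+4lat [[401.0, 261.0], [385.0, 271.0], [417.0, 252.0], [400.0, 253.0], [410.0, 268.0]]
hole [[404.0, 313.0], [388.0, 322.0], [414.0, 307.0]] tip now [[389.0, 318.0]]
```

Request:
servo_tool(series=[{"delta_pos": [0.003, 0, 0.0005], "rot": [0, -0.05, 0], "jaw": 1}, {"delta_pos": [0.007, 0, 0.001], "rot": [0, -0.1, 0], "jaw": 1}, {"delta_pos": [0.0115, 0, 0.001], "rot": [0, -0.16, 0], "jaw": 1}, {"delta_pos": [0.016, 0, 0.001], "rot": [0, -0.215, 0], "jaw": 1}, {"delta_pos": [0.02, 0, 0.001], "rot": [0.001, -0.265, 0], "jaw": 1}, {"delta_pos": [0.024, 0, 0.001], "rot": [0.001, -0.325, 0], "jaw": 1}, {"delta_pos": [0.028, 0, 0.0005], "rot": [0.001, -0.385, 0], "jaw": 1}, {"delta_pos": [0.0313, 0, 0], "rot": [0.001, -0.437, 0], "jaw": 1}])

```text
time_s: 9.68
tcp_pos: [0.5512, -0.2032, 0.2428]
tcp_rot: [-3.141, -0.346, -2.945]
wrist_force: [-0.0, -0.8, -0.8]
finger_gap: 0.054
grip_force: 45.0
```

Run:
```python
from ins import *
status();est()
for l_,ph,du in((10,-78,0),(2,-84,0),(2,-90,.02)): show(by_phi(l_,ph,0,du),l_)
```

```text
t 9.6833 p [ 0.5512 -0.2032  0.2428] tz [-0.3327 -0.0669 -0.9406] tx [-0.9226 -0.1834  0.3394] F [-0.0153 -0.8161 -0.8289] gap 0.05419953430178951 grip 45.000317730009556 q [-0.3795  0.543   1.43   -0.1876  1.464  -2.0988]
tip-hole h,lat,up [0.0089 0.0001 0.0054] lean 19.83985805855317 latcomp 0.0006808562656325917
goal [ 0.544  -0.2047  0.2494] lean 10 d [ 0.0092 -0.0001 -0.0037] r [-0.0006 -0.1717 -0.0006]
goal [ 0.5385 -0.2058  0.2542] lean 2 d [ 0.0161 -0.0001 -0.0064] r [-0.0006 -0.3114 -0.0006]
goal [ 0.541  -0.2053  0.2744] lean 2 d [ 0.0206 -0.0001 -0.0261] r [-0.0006 -0.3114 -0.0006]
```

Now upright, then a 20 mm lift.

Request:
servo_tool(series=[{"delta_pos": [0.003, 0, -0.0012], "rot": [0, -0.06, 0], "jaw": 1}, {"delta_pos": [0.006, 0, -0.0025], "rot": [0, -0.115, 0], "jaw": 1}, {"delta_pos": [0.0092, 0, -0.0037], "rot": [0, -0.17, 0], "jaw": 1}, {"delta_pos": [0.0125, 0, -0.005], "rot": [0, -0.24, 0], "jaw": 1}, {"delta_pos": [0.016, 0, -0.0064], "rot": [0, -0.31, 0], "jaw": 1}, {"delta_pos": [0.0175, 0, -0.013], "rot": [0, -0.31, 0], "jaw": 1}, {"delta_pos": [0.019, 0, -0.02], "rot": [0, -0.31, 0], "jaw": 1}, {"delta_pos": [0.0206, 0, -0.026], "rot": [0, -0.31, 0], "jaw": 1}])

```text
time_s: 10.35
tcp_pos: [0.5416, -0.2053, 0.2747]
tcp_rot: [-3.141, -0.041, -2.945]
wrist_force: [0.3, 0.1, -1.4]
finger_gap: 0.053
grip_force: 45.0
```

Run:
```python
from ins import *
status();est()
S=save('scene','s3.png');W=save('wrist','w4.png')
a=cv2.resize(S[100:190,234:324,::-1],(600,600),interpolation=cv2.INTER_CUBIC)
cv2.imwrite('pics/s3_v.png',a)
show(by_phi(0,-90,0,.10),0)
```

```text
t 10.35 p [ 0.5416 -0.2053  0.2747] tz [-0.0401 -0.0085 -0.9992] tx [-0.9799 -0.1951  0.041 ] F [ 0.3065  0.1498 -1.4049] gap 0.052546628094754896 grip 44.99901473522186 q [-0.4642  0.3846  1.5713 -0.0272  1.2179 -2.2218]
tip-hole h,lat,up [ 0.0206 -0.0001  0.0316] lean 2.3470561046663487 latcomp 0.0004586048658888805
goal [ 0.5389 -0.2057  0.3553] lean 0 d [ 0.0065 -0.     -0.0804] r [-0.0012 -0.0395  0.0003]
```

View pics/s3_v.png

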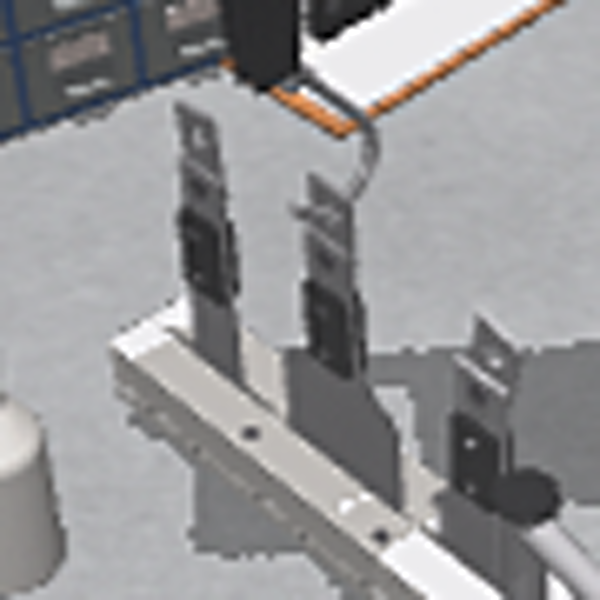

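The tip protrudes through the tab hole at (297,210), and the scraper is rising on the hook (blade partly out, wrist force −1.4 N). Continuing the lift, with no more pictures to view.

Request:
servo_tool(series=[{"delta_pos": [0.001, 0, -0.009], "rot": [0, -0.01, 0], "jaw": 1}, {"delta_pos": [0.002, 0, -0.02], "rot": [0, -0.02, 0], "jaw": 1}, {"delta_pos": [0.003, 0, -0.033], "rot": [0, -0.03, 0], "jaw": 1}, {"delta_pos": [0.004, 0, -0.047], "rot": [0, -0.04, 0], "jaw": 1}, {"delta_pos": [0.005, 0, -0.062], "rot": [0, -0.04, 0], "jaw": 1}, {"delta_pos": [0.006, 0, -0.077], "rot": [0, -0.04, 0], "jaw": 1}, {"delta_pos": [0.007, 0, -0.091], "rot": [0, -0.04, 0], "jaw": 1}, {"delta_pos": [0.008, 0, -0.1], "rot": [0, -0.04, 0], "jaw": 1}])

```text
time_s: 11.12
tcp_pos: [0.5373, -0.206, 0.3768]
tcp_rot: [-3.14, 0.003, -2.945]
wrist_force: [-0.8, 0.0, -2.3]
finger_gap: 0.053
grip_force: 45.0
```

Request:
servo_tool(series=[{"delta_pos": [0, 0, -0.005], "rot": [0, 0, 0], "jaw": 1}, {"delta_pos": [0, 0, -0.008], "rot": [0, 0, 0], "jaw": 1}, {"delta_pos": [0, 0, -0.01], "rot": [0, 0, 0], "jaw": 1}, {"delta_pos": [0, 0, -0.01], "rot": [0, 0, 0], "jaw": 1}, {"delta_pos": [0, 0, -0.01], "rot": [0, 0, 0], "jaw": 1}, {"delta_pos": [0, 0, -0.01], "rot": [0, 0, 0], "jaw": 1}, {"delta_pos": [0, 0, -0.01], "rot": [0, 0, 0], "jaw": 1}, {"delta_pos": [0, 0, -0.01], "rot": [0, 0, 0], "jaw": 1}])

```text
time_s: 11.78
tcp_pos: [0.5373, -0.2059, 0.3837]
tcp_rot: [3.142, 0.0, -2.945]
wrist_force: [-0.2, -0.8, -2.1]
finger_gap: 0.055
grip_force: 45.0
```

Run:
```python
from go import *
status()
T=camera_model('top')
print('tape',atz(T,(388,166),.036),'bottle',atz(T,(443,182),.1),'boxfront',atz(T,(310*.8,160*.8),0),atz(T,(310*.8,147*.8),.1))
for a in ((.60,-.10,.385,.15),(.685,.03,.385,.1),(.686,.292,.385,.086)):
    d,r=delta(a[:3],a[3]);print(a,d,r)
```

```text
t 11.7833 p [ 0.5373 -0.2059  0.3837] tz [ 0.0001  0.0001 -1.    ] tx [-0.9807 -0.1955 -0.0001] F [-0.1889 -0.7753 -2.1454] gap 0.05484830967892904 grip 44.999060556292534 q [-0.4808  0.2961  1.4206  0.0001  1.4248 -2.2484]
tape [ 0.7021 -0.1302  0.036 ] bottle [ 0.6477 -0.2638  0.1   ] boxfront [0.8096 0.2616 0.    ] [0.8041 0.2477 0.1   ]
(0.6, -0.1, 0.385, 0.15) [-0.0822  0.0916 -0.0013] [0.0001 0.0001 0.0468]
(0.685, 0.03, 0.385, 0.1) [-0.191   0.2025 -0.0013] [0.0001 0.0001 0.0968]
(0.686, 0.292, 0.385, 0.086) [-0.2432  0.4592 -0.0013] [0.0001 0.0001 0.1108]
```

Request:
servo_tool(series=[{"delta_pos": [-0.006, 0, 0], "rot": [0, 0, 0], "jaw": 1}, {"delta_pos": [-0.016, 0.002, 0], "rot": [0, 0, 0.005], "jaw": 1}, {"delta_pos": [-0.029, 0.006, 0], "rot": [0, 0, 0.01], "jaw": 1}, {"delta_pos": [-0.043, 0.013, 0], "rot": [0, 0, 0.018], "jaw": 1}, {"delta_pos": [-0.057, 0.023, 0], "rot": [0, 0, 0.026], "jaw": 1}, {"delta_pos": [-0.07, 0.035, 0], "rot": [0, 0, 0.034], "jaw": 1}, {"delta_pos": [-0.083, 0.05, 0], "rot": [0, 0, 0.042], "jaw": 1}, {"delta_pos": [-0.096, 0.066, 0], "rot": [0, 0, 0.05], "jaw": 1}])

```text
time_s: 12.45
tcp_pos: [0.6201, -0.121, 0.3835]
tcp_rot: [3.142, 0.0, -2.996]
wrist_force: [-0.1, 0.9, -2.1]
finger_gap: 0.053
grip_force: 45.0
```

```bash
python3 go.py .69 .05 .385 .086;  python3 go.py .686 .285 .385 .086
```

```text
t 12.45 p [ 0.6201 -0.121   0.3835] tz [ 0.0002  0.0001 -1.    ] tx [-0.9893 -0.1456 -0.0002] F [-0.1246  0.9042 -2.0604] gap 0.05349833150447504 grip 44.99825656414032 q [-0.2973  0.3909  1.2797  0.0002  1.4708 -2.0142]
d [-0.0941  0.159  -0.0014] r [0.0001 0.0002 0.0601]
t 12.45 p [ 0.6201 -0.121   0.3835] tz [ 0.0002  0.0001 -1.    ] tx [-0.9893 -0.1456 -0.0002] F [-0.1246  0.9042 -2.0604] gap 0.05349833150447504 grip 44.99825656414032 q [-0.2973  0.3909  1.2797  0.0002  1.4708 -2.0142]
d [-0.1243  0.3921 -0.0014] r [0.0001 0.0002 0.0601]
```

Request:
servo_tool(series=[{"delta_pos": [-0.013, 0.017, 0], "rot": [0, 0, 0.008], "jaw": 1}, {"delta_pos": [-0.026, 0.035, 0], "rot": [0, 0, 0.016], "jaw": 1}, {"delta_pos": [-0.038, 0.054, 0], "rot": [0, 0, 0.024], "jaw": 1}, {"delta_pos": [-0.05, 0.074, 0], "rot": [0, 0, 0.032], "jaw": 1}, {"delta_pos": [-0.062, 0.095, 0], "rot": [0, 0, 0.04], "jaw": 1}, {"delta_pos": [-0.073, 0.116, 0], "rot": [0, 0, 0.048], "jaw": 1}, {"delta_pos": [-0.084, 0.138, 0], "rot": [0, 0, 0.054], "jaw": 1}, {"delta_pos": [-0.093, 0.16, 0], "rot": [0, 0, 0.06], "jaw": 1}])

```text
time_s: 13.12
tcp_pos: [0.6883, 0.0518, 0.3834]
tcp_rot: [3.142, 0.0, -3.055]
wrist_force: [0.7, -0.0, -2.7]
finger_gap: 0.054
grip_force: 45.0
```

```bash
python3 go.py .686 .285 .385 .086
```

```text
t 13.1167 p [0.6883 0.0518 0.3834] tz [ 0.0002  0.     -1.    ] tx [-0.9963 -0.0865 -0.0002] F [ 0.6653 -0.0156 -2.658 ] gap 0.05421655051662686 grip 44.99830707907677 q [-0.0205  0.4934  1.1144  0.      1.5336 -1.6778]
d [-0.0179  0.2325 -0.0016] r [0.     0.0002 0.0006]
```

Request:
servo_tool(series=[{"delta_pos": [-0.002, 0.02, 0], "rot": [0, 0, 0], "jaw": 1}, {"delta_pos": [-0.004, 0.04, 0], "rot": [0, 0, 0], "jaw": 1}, {"delta_pos": [-0.006, 0.06, 0], "rot": [0, 0, 0], "jaw": 1}, {"delta_pos": [-0.008, 0.08, 0], "rot": [0, 0, 0], "jaw": 1}, {"delta_pos": [-0.009, 0.1, 0], "rot": [0, 0, 0], "jaw": 1}, {"delta_pos": [-0.011, 0.119, 0], "rot": [0, 0, 0], "jaw": 1}, {"delta_pos": [-0.012, 0.137, 0], "rot": [0, 0, 0], "jaw": 1}, {"delta_pos": [-0.013, 0.153, 0], "rot": [0, 0, 0], "jaw": 1}])

```text
time_s: 13.78
tcp_pos: [0.6871, 0.2056, 0.3834]
tcp_rot: [-3.142, 0.0, -3.054]
wrist_force: [-0.2, -0.1, -2.6]
finger_gap: 0.053
grip_force: 45.0
```

Request:
servo_tool(series=[{"delta_pos": [-0.001, 0.015, 0], "rot": [0, 0, 0], "jaw": 1}, {"delta_pos": [-0.002, 0.029, 0], "rot": [0, 0, 0], "jaw": 1}, {"delta_pos": [-0.003, 0.042, 0], "rot": [0, 0, 0], "jaw": 1}, {"delta_pos": [-0.003, 0.053, 0], "rot": [0, 0, 0], "jaw": 1}, {"delta_pos": [-0.004, 0.063, 0], "rot": [0, 0, 0], "jaw": 1}, {"delta_pos": [-0.004, 0.071, 0], "rot": [0, 0, 0], "jaw": 1}, {"delta_pos": [-0.005, 0.077, 0], "rot": [0, 0, 0], "jaw": 1}, {"delta_pos": [-0.005, 0.08, 0], "rot": [0, 0, 0], "jaw": 1}])

```text
time_s: 14.45
tcp_pos: [0.685, 0.2838, 0.3839]
tcp_rot: [-3.141, 0.0, -3.055]
wrist_force: [0.5, -0.1, -1.9]
finger_gap: 0.054
grip_force: 45.0
```

```bash
python3 go.py .685 .2845 .303 .086
```

```text
t 14.45 p [0.685  0.2838 0.3839] tz [ 0.0005 -0.0002 -1.    ] tx [-0.9962 -0.0868 -0.0005] F [ 0.5394 -0.08   -1.9488] gap 0.05383307290243487 grip 44.99890498816967 q [ 0.3039  0.5893  0.9467 -0.0003  1.6052 -1.3538]
d [-0.0001  0.0007  0.0809] r [-0.0002  0.0005  0.0009]
```

Request:
servo_tool(series=[{"delta_pos": [0, 0, 0.008], "rot": [0, 0, 0], "jaw": 1}, {"delta_pos": [0, 0, 0.02], "rot": [0, 0, 0], "jaw": 1}, {"delta_pos": [0, 0, 0.034], "rot": [0, 0, 0], "jaw": 1}, {"delta_pos": [0, 0, 0.048], "rot": [0, 0, 0], "jaw": 1}, {"delta_pos": [0, 0, 0.06], "rot": [0, 0, 0], "jaw": 1}, {"delta_pos": [0, 0, 0.07], "rot": [0, 0, 0], "jaw": 1}, {"delta_pos": [0, 0, 0.076], "rot": [0, 0, 0], "jaw": 1}, {"delta_pos": [0, 0, 0.078], "rot": [0, 0, 0], "jaw": 1}])

```text
time_s: 15.12
tcp_pos: [0.6848, 0.2827, 0.3047]
tcp_rot: [-3.141, -0.001, -3.055]
wrist_force: [-0.5, -0.0, -1.7]
finger_gap: 0.054
grip_force: 45.0
```

Request:
servo_tool(series=[{"delta_pos": [0, 0, 0], "rot": [0, 0, 0], "jaw": 1}, {"delta_pos": [0, 0, 0], "rot": [0, 0, 0], "jaw": 1}, {"delta_pos": [0, 0, 0], "rot": [0, 0, 0], "jaw": 1}, {"delta_pos": [0, 0, 0], "rot": [0, 0, 0], "jaw": 1}, {"delta_pos": [0, 0, 0], "rot": [0, 0, 0], "jaw": 1}, {"delta_pos": [0, 0, 0], "rot": [0, 0, 0], "jaw": 1}, {"delta_pos": [0, 0, 0], "rot": [0, 0, 0], "jaw": 1}, {"delta_pos": [0, 0, 0], "rot": [0, 0, 0], "jaw": 1}])

```text
time_s: 15.78
tcp_pos: [0.685, 0.2831, 0.3061]
tcp_rot: [-3.141, 0.001, -3.055]
wrist_force: [-0.2, -0.0, -1.9]
finger_gap: 0.057
grip_force: 45.0
```

```bash
python3 go.py .625 .279 .306 .086
```

```text
t 15.7833 p [0.685  0.2831 0.3061] tz [ 0.0007 -0.0001 -1.    ] tx [-0.9962 -0.0866 -0.0007] F [-0.2199 -0.0024 -1.8913] gap 0.056638983686179235 grip 44.99900422990322 q [ 0.3031  0.6116  1.0972 -0.0003  1.4323 -1.3544]
d [0.0601 0.0011 0.    ] r [-0.0002  0.0007  0.0007]
```

Request:
servo_tool(series=[{"delta_pos": [0.006, 0, 0], "rot": [0, 0, 0], "jaw": 1}, {"delta_pos": [0.014, 0, 0], "rot": [0, 0, 0], "jaw": 1}, {"delta_pos": [0.024, 0, 0], "rot": [0, 0, 0], "jaw": 1}, {"delta_pos": [0.034, 0.001, 0], "rot": [0, 0, 0], "jaw": 1}, {"delta_pos": [0.044, 0.001, 0], "rot": [0, 0, 0], "jaw": 1}, {"delta_pos": [0.052, 0.001, 0], "rot": [0, 0, 0], "jaw": 1}, {"delta_pos": [0.058, 0.001, 0], "rot": [0, 0, 0], "jaw": 1}, {"delta_pos": [0.06, 0.001, 0], "rot": [0, 0, 0], "jaw": 1}])

```text
time_s: 16.45
tcp_pos: [0.6241, 0.2789, 0.3064]
tcp_rot: [-3.142, 0.001, -3.055]
wrist_force: [-0.4, 0.5, -2.2]
finger_gap: 0.057
grip_force: 45.0
```

Request:
servo_tool(series=[{"delta_pos": [0, 0, 0], "rot": [0, 0, 0], "jaw": 1}, {"delta_pos": [0, 0, 0.003], "rot": [0, 0, 0], "jaw": 1}, {"delta_pos": [0, 0, 0.006], "rot": [0, 0, 0], "jaw": 1}, {"delta_pos": [0, 0, 0.009], "rot": [0, 0, 0], "jaw": 1}, {"delta_pos": [0, 0, 0.012], "rot": [0, 0, 0], "jaw": 1}, {"delta_pos": [0, 0, 0.015], "rot": [0, 0, 0], "jaw": 1}, {"delta_pos": [0, 0, 0.017], "rot": [0, 0, 0], "jaw": 1}, {"delta_pos": [0, 0, 0.018], "rot": [0, 0, 0], "jaw": 1}])

```text
time_s: 17.12
tcp_pos: [0.6251, 0.2789, 0.2874]
tcp_rot: [-3.141, -0.0, -3.055]
wrist_force: [-0.5, -0.2, -2.6]
finger_gap: 0.053
grip_force: 45.0
```

```bash
python3 go.py .625 .279 .2858 .086
```

```text
t 17.1167 p [0.6251 0.2789 0.2874] tz [-0.0001 -0.0003 -1.    ] tx [-0.9962 -0.0866  0.0001] F [-0.4624 -0.1684 -2.5971] gap 0.05314199816152175 grip 44.99919589608908 q [ 0.3233  0.5255  1.2995 -0.0003  1.3169 -1.3341]
d [0.     0.0001 0.0016] r [-0.0003 -0.0001  0.0007]
```

Request:
servo_tool(series=[{"delta_pos": [0, 0, 0.0005], "rot": [0, 0, 0], "jaw": 1}, {"delta_pos": [0, 0, 0.001], "rot": [0, 0, 0], "jaw": 1}, {"delta_pos": [0, 0, 0.0015], "rot": [0, 0, 0], "jaw": 1}, {"delta_pos": [0, 0, 0.002], "rot": [0, 0, 0], "jaw": 1}, {"delta_pos": [0, 0, 0.002], "rot": [0, 0, 0], "jaw": 1}, {"delta_pos": [0, 0, 0.002], "rot": [0, 0, 0], "jaw": 1}, {"delta_pos": [0, 0, 0.002], "rot": [0, 0, 0], "jaw": 1}, {"delta_pos": [0, 0, 0.002], "rot": [0, 0, 0], "jaw": 1}])

```text
time_s: 17.78
tcp_pos: [0.6251, 0.2789, 0.286]
tcp_rot: [-3.141, 0.0, -3.055]
wrist_force: [0.1, 0.3, -2.1]
finger_gap: 0.058
grip_force: 45.0
```

Request:
servo_tool(series=[{"delta_pos": [0, 0, 0.0005], "rot": [0, 0, 0], "jaw": 1}, {"delta_pos": [0, 0, 0.001], "rot": [0, 0, 0], "jaw": 1}, {"delta_pos": [0, 0, 0.0015], "rot": [0, 0, 0], "jaw": 1}, {"delta_pos": [0, 0, 0.002], "rot": [0, 0, 0], "jaw": 1}, {"delta_pos": [0, 0, 0.002], "rot": [0, 0, 0], "jaw": 1}, {"delta_pos": [0, 0, 0.002], "rot": [0, 0, 0], "jaw": 1}, {"delta_pos": [0, 0, 0.002], "rot": [0, 0, 0], "jaw": 1}, {"delta_pos": [0, 0, 0.002], "rot": [0, 0, 0], "jaw": 1}])

```text
time_s: 18.45
tcp_pos: [0.6252, 0.2789, 0.2854]
tcp_rot: [3.141, 0.002, -3.055]
wrist_force: [-2.2, -1.2, 8.0]
finger_gap: 0.055
grip_force: 45.0
```

Request:
servo_tool(series=[{"delta_pos": [0, 0, -0.0012], "rot": [0, 0, 0], "jaw": 1}, {"delta_pos": [0, 0, -0.0014], "rot": [0, 0, 0], "jaw": 0.95}, {"delta_pos": [0, 0, -0.0014], "rot": [0, 0, 0], "jaw": 0.92}, {"delta_pos": [0, 0, -0.0014], "rot": [0, 0, 0], "jaw": 0.89}, {"delta_pos": [0, 0, -0.0014], "rot": [0, 0, 0], "jaw": 0.85}, {"delta_pos": [0, 0, -0.0014], "rot": [0, 0, 0], "jaw": 0.8}, {"delta_pos": [0, 0, -0.0014], "rot": [0, 0, 0], "jaw": 0.7}, {"delta_pos": [0, 0, -0.0014], "rot": [0, 0, 0], "jaw": 0.6}], squeeze=10)

```text
time_s: 19.12
tcp_pos: [0.6251, 0.2789, 0.2853]
tcp_rot: [-3.141, 0.0, -3.055]
wrist_force: [0.2, -0.3, -0.4]
finger_gap: 0.284
grip_force: 0.0
```

Request:
servo_tool(series=[{"delta_pos": [0, 0, 0], "rot": [0, 0, 0], "jaw": 0.5}, {"delta_pos": [0, 0, 0], "rot": [0, 0, 0], "jaw": 0.5}, {"delta_pos": [0, 0, 0], "rot": [0, 0, 0], "jaw": 0.5}, {"delta_pos": [0, 0, 0], "rot": [0, 0, 0], "jaw": 0.5}, {"delta_pos": [0, 0, -0.01], "rot": [0, 0, 0], "jaw": 0.5}, {"delta_pos": [0, 0, -0.02], "rot": [0, 0, 0], "jaw": 0.5}, {"delta_pos": [0, 0, -0.035], "rot": [0, 0, 0], "jaw": 0.5}, {"delta_pos": [0, 0, -0.05], "rot": [0, 0, 0], "jaw": 0.5}])

```text
time_s: 19.78
tcp_pos: [0.6251, 0.2789, 0.337]
tcp_rot: [-3.142, 0.001, -3.055]
wrist_force: [0.7, -0.6, -0.7]
finger_gap: 0.495
grip_force: 0.0
```

Request:
servo_tool(series=[{"delta_pos": [0, 0, -0.015], "rot": [0, 0, 0], "jaw": 0.5}, {"delta_pos": [0, 0, -0.03], "rot": [0, 0, 0], "jaw": 0.5}, {"delta_pos": [0, 0, -0.045], "rot": [0, 0, 0], "jaw": 0.5}, {"delta_pos": [0, 0, -0.06], "rot": [0, 0, 0], "jaw": 0.5}, {"delta_pos": [0, 0, -0.08], "rot": [0, 0, 0], "jaw": 0.5}, {"delta_pos": [0, 0, -0.1], "rot": [0, 0, 0], "jaw": 0.5}, {"delta_pos": [0, 0, -0.11], "rot": [0, 0, 0], "jaw": 0.5}, {"delta_pos": [0, 0, -0.12], "rot": [0, 0, 0], "jaw": 0.5}])

```text
time_s: 20.45
tcp_pos: [0.6249, 0.2789, 0.4572]
tcp_rot: [3.141, 0.002, -3.055]
wrist_force: [0.2, 0.3, 0.6]
finger_gap: 0.5
grip_force: 0.0
```

Request:
servo_tool(series=[{"delta_pos": [0, 0, 0], "rot": [0, 0, 0], "jaw": 0.5}, {"delta_pos": [0, 0, 0], "rot": [0, 0, 0], "jaw": 0.5}, {"delta_pos": [0, 0, 0], "rot": [0, 0, 0], "jaw": 0.5}, {"delta_pos": [0, 0, 0], "rot": [0, 0, 0], "jaw": 0.5}, {"delta_pos": [0, 0, 0], "rot": [0, 0, 0], "jaw": 0.5}, {"delta_pos": [0, 0, 0], "rot": [0, 0, 0], "jaw": 0.5}, {"delta_pos": [0, 0, 0], "rot": [0, 0, 0], "jaw": 0.5}, {"delta_pos": [0, 0, 0], "rot": [0, 0, 0], "jaw": 0.5}])

```text
time_s: 21.12
tcp_pos: [0.625, 0.2789, 0.4552]
tcp_rot: [-3.141, 0.0, -3.055]
wrist_force: [0.7, -0.0, 0.3]
finger_gap: 0.497
grip_force: 0.0
```

Waiting for the swing to die out, then checking motion by image differencing.

Request:
servo_tool(series=[{"delta_pos": [0, 0, 0], "rot": [0, 0, 0], "jaw": 0.5}, {"delta_pos": [0, 0, 0], "rot": [0, 0, 0], "jaw": 0.5}, {"delta_pos": [0, 0, 0], "rot": [0, 0, 0], "jaw": 0.5}, {"delta_pos": [0, 0, 0], "rot": [0, 0, 0], "jaw": 0.5}, {"delta_pos": [0, 0, 0], "rot": [0, 0, 0], "jaw": 0.5}, {"delta_pos": [0, 0, 0], "rot": [0, 0, 0], "jaw": 0.5}, {"delta_pos": [0, 0, 0], "rot": [0, 0, 0], "jaw": 0.5}, {"delta_pos": [0, 0, 0], "rot": [0, 0, 0], "jaw": 0.5}])

```text
time_s: 21.78
tcp_pos: [0.625, 0.2789, 0.4553]
tcp_rot: [-3.141, 0.0, -3.055]
wrist_force: [-0.1, 0.4, 0.1]
finger_gap: 0.5
grip_force: 0.0
```

Request:
servo_tool(series=[{"delta_pos": [0, 0, 0], "rot": [0, 0, 0], "jaw": 0.5}, {"delta_pos": [0, 0, 0], "rot": [0, 0, 0], "jaw": 0.5}, {"delta_pos": [0, 0, 0], "rot": [0, 0, 0], "jaw": 0.5}, {"delta_pos": [0, 0, 0], "rot": [0, 0, 0], "jaw": 0.5}, {"delta_pos": [0, 0, 0], "rot": [0, 0, 0], "jaw": 0.5}, {"delta_pos": [0, 0, 0], "rot": [0, 0, 0], "jaw": 0.5}, {"delta_pos": [0, 0, 0], "rot": [0, 0, 0], "jaw": 0.5}, {"delta_pos": [0, 0, 0], "rot": [0, 0, 0], "jaw": 0.5}])

```text
time_s: 22.45
tcp_pos: [0.625, 0.2789, 0.4553]
tcp_rot: [-3.141, 0.0, -3.055]
wrist_force: [0.4, 0.5, -0.7]
finger_gap: 0.502
grip_force: 0.0
```

Request:
servo_tool(series=[{"delta_pos": [0, 0, 0], "rot": [0, 0, 0], "jaw": 0.5}, {"delta_pos": [0, 0, 0], "rot": [0, 0, 0], "jaw": 0.5}, {"delta_pos": [0, 0, 0], "rot": [0, 0, 0], "jaw": 0.5}, {"delta_pos": [0, 0, 0], "rot": [0, 0, 0], "jaw": 0.5}, {"delta_pos": [0, 0, 0], "rot": [0, 0, 0], "jaw": 0.5}, {"delta_pos": [0, 0, 0], "rot": [0, 0, 0], "jaw": 0.5}, {"delta_pos": [0, 0, 0], "rot": [0, 0, 0], "jaw": 0.5}, {"delta_pos": [0, 0, 0], "rot": [0, 0, 0], "jaw": 0.5}])

```text
time_s: 23.12
tcp_pos: [0.625, 0.2789, 0.4553]
tcp_rot: [-3.141, 0.0, -3.055]
wrist_force: [0.9, 0.7, 0.1]
finger_gap: 0.499
grip_force: 0.0
```

Run:
```python
from h import *
f=[snapshot('wrist').astype(int) for _ in range(16)]
x=np.array(f); 
a=cv2.absdiff(x[:4].mean(0),x[6:10].mean(0)).sum(2);b=cv2.absdiff(x[:4].mean(0),x[12:].mean(0)).sum(2)
for d in(a,b): print((d>60).sum(), np.argwhere(d>60)[:0].shape, (np.argwhere(d>60).min(0),np.argwhere(d>60).max(0)) if (d>60).any() else '')
# dark/edge presence of scraper below hook: compare scene with first picture
s0=cv2.imread('pics/s0.png')[:,:,::-1].astype(int);s=save('scene','s4.png').astype(int)
d=abs(s-s0).sum(2)>90
cm=camera_model('scene')
B=np.array([.5995,.2775,0])
pts=B+np.array([[0,0,.201],[0,0,.18],[0,0,.12],[0,.035,.06],[0,-.035,.06],[0,0,.045],[0,0,.02]])
for p,q in zip(pts,proj(cm,pts)): u,v=q.round().astype(int); print(p[2],u,v,s[v,u],s0[v,u],d[v-2:v+3,u-2:u+3].mean())
# block middle slot: scraper gone
q=proj(cm,[[.514,-.211,.06]])[0].round().astype(int);print('slot',s[q[1],q[0]],s0[q[1],q[0]])
```

```text
0 (0, 2) 
0 (0, 2) 
0.201 364 270 [97 96 98] [137 146 146] 0.6
0.18 363 275 [120 119 121] [246 146 184] 0.84
0.12 360 289 [59 57 59] [178 180 181] 1.0
0.06 367 313 [103 101 103] [106 105 108] 0.32
0.06 349 289 [102 101 103] [182 181 184] 0.68
0.045 357 304 [101 100 103] [113 113 115] 0.08
0.02 356 308 [134 135 137] [173 174 176] 0.84
slot [247 246 248] [92 92 93]
```

The scraper hangs where it should below the hook, nothing is moving, and its slot is empty. Handing in.

```bash
python3 -c "
from cell import sign_off
print(sign_off())"
```

```text
the job is handed in; nothing more can be done
None
```

The widest scraper now hangs by its tab from the large S-hook, back at the hook's original place on the rail. My last camera checks showed no motion and its slot in the block empty. I handed the job in at about 24 s; the sign-off returned no verdict.

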